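# Clear the jammed jar and feed the right one under the stamping hood

## Robot

A 6-joint arm with a two-finger parallel gripper is mounted at the origin on the work surface. World frame = base frame: x ahead of the robot, y to its left, z up, the work surface at z = 0. Lengths are in mm, angles in rad, forces in N, time in s.
With the tool pointing down it reaches from about 400 to 925 mm from the base axis. Payload 12.5 kg.
Tool frame: the origin (TCP) lies at the very end of the fingers, on their centre line; the grasp point (between the pads) lies 19 mm behind it (env.grip_point_offset is the distance from the TCP to the grasp point, in mm); z points along the fingers, y is the direction in which the jaws open and shut (so a half turn about z gives the same grasp; the last joint's range is limited). The gripper opens to 95 mm and grips with 3 to 60 N. Pads are 20 mm wide; open, the fingers measure 119 mm over their backs; the gripper's body (75 mm by 180 mm) begins 59 mm behind the grasp point.
Start: joints at [-1.262, 0.491, 1.559, -0, 1.092, -0.106], TCP at [251.904, -572.009, 186.561] pointing down, gripper open.
Joint ranges: [-3.1, 3.1], [-0.84, 2.19], [0.05, 2.79], [-1.13, 4.28], [0.06, 2.93], [-2.69, 2.69]. Speed limits (rad/s): [2.22, 2.22, 2.79, 3.14, 3.14, 3.14].

## Interface

Orientations are given as [roll, pitch, yaw] about the fixed x, y, z axes, in that order (R = Rz(yaw) Ry(pitch) Rx(roll)).
In Python, from cell import env gives the robot as it stands.
- The arm moves only by the tool drive_tool, never from a script. Its argument "commands" is a list of rows, each an object of numbers: "dx", "dy", "dz": the shift along the world's x, y, z in mm; "yaw": the turn about the world's z in degrees. In form: [{"dx": .., "dy": .., "dz": .., "yaw": ..}, ...]. A call has 1 to 5 rows; each row shifts and turns the commanded pose from where the row before left it; what a row does not reach is not made up. A row lasts 1/12 s, in which the tool goes at most 41.7 mm and 7.16 degrees, less where a joint would pass 70% of its speed; a pose out of reach is approached as far as the arm can. A call with a gripper value outside its range is refused whole. "grip" is the opening, from 0 (shut) to 1 (fully open), set as the call begins (left out, the last holds). The fingers move at their own pace and stop on an object; the grip force is fixed at half the most. Time passes only in rows, so rows that do not move let the fingers close. It gives the time, the measured TCP pose, the force and the opening at its end, in the units of the state.
- env.state(): the state, without advancing time (a new reading comes with each control period).
- env.read_camera(name): name is "scene" or "top"; returns the picture (480x640x3 uint8, red, green, blue); there is no depth.
- env.calibration(name): a dict with "intrinsics" (3x3 intrinsics, pixels), "rvec" (rotation vector, rad) and "tvec" (3), from world to camera coordinates, as OpenCV has them. Camera axes: x right, y down, z forward; pixel columns grow to the right and rows downward; lengths in mm; the calibration is good to about 2 mm. A picture is of the moment at which its call begins. calibration takes no time and is no camera call.
- env.job_done(): hands the job in, once; it reports no verdict.
Trained networks look in the newest picture that a camera, given by its name, has taken for a name from the list of things; names that differ only in an ending like _2 or _b are one class to them, and where a whole thing is asked for, a point or a joint stands for the part that bears it (a point fixed in the world has none). Each returns a list of dicts, best first, with "conf" (0 to 1); they miss things now and then, are a little off and sometimes report something else, mostly with a low value. They report only what shows in the picture. A call takes as long as a camera call. They do not tell look-alikes from the thing itself.
- env.trace(query, camera): "pixels" (480x640 bool, what is visible of it) and "pixel" ([column, row] in pixels, amid what is visible of it).
- env.place_of(query, camera): "pixel" ([column, row] in pixels: a listed point, or the origin of a listed thing).
The state is a dict: "t": time; "joints": joint angles; "qvel": joint speeds; "tau": joint torques, N m; "eef_pos": TCP position; "tcp_rot": TCP orientation; "ft_force": force on the tool from outside, world axes, zero at the start; "moment": the same for the moment, N m; "opening": opening from 0.0 (shut) to 1.0 (fully open).
Only numpy, scipy, OpenCV 4.12 (cv2) and the standard library are available. Lean on these libraries where they do the work, as an engineer would, in place of code of your own. Each camera call takes 0.05 s, during which the arm holds its last target.

## Task

A jar too wide for the feed lane is jammed in the throat of the guide: nudge it back out of the throat and leave it standing clear behind it. Then feed the narrow jar through the throat and ease it gently along the lane until it is home against the stop hidden under the hood; the notched pusher is there to reach in, and is to be left standing upright. The lids are only laid on, so slide the two jars without lifting or tipping them, and leave the tall jar, the pile of lids and the bowl alone.

Things in the scene. Friction and masses are not known exactly. Their poses are not given: they have to be found in the camera images.
- guide: Fixed feed guide; origin on the table in mid-throat, x along the lane towards the hood, y across, z up. Aluminium rails 25 mm high, 4 mm thick, 58 mm apart inside, run from the throat (x = 0) into the hood. At the throat two wings of the same height flare back at 40 degrees to each side, to a mouth 190 mm wide at x = -80 mm. No floor plate: all stands on the table.
- hood_opening (a point): Middle of the hood's opening, 33 mm above the table, 80 mm past the throat; axes as the guide's. The steel hood covers the lane from here for 110 mm; it is 90 mm wide and 100 mm high outside, its opening, facing the throat, 58 mm wide and 66 mm high. A stop hidden inside ends the lane.
- stop_face (a point): Centre of the stop's face inside the hood, 20 mm above the table on the lane's middle line, 160 to 185 mm past the throat (differs each time), not visible from above; the stop is rigid. Axes as the guide's. When the narrow jar is home its centre is 26 mm before this face and it is wholly under the hood.
- widejar_center (a point): Centre, 27.5 mm above the table, of the wide squat glass jar with brass-coloured lid: 72 mm diameter, 55 mm high, 0.2 to 0.4 kg. It starts in the throat against both wings, centre about 23 mm before the throat, its front edge sticking about 13 mm into the lane. It slides freely back.
- narrowjar_center (a point): Centre, 25 mm above the table, of the narrow squat glass jar with brass-coloured lid that fits the lane: 52 mm diameter, 50 mm high, about 0.15 kg. It starts on the table behind the mouth, 70 to 85 mm to one side of the middle line; the pusher stands on the other side.
- pusher_grip (a point): Grip point of the loose white plastic pusher (0.22 kg): on the middle line of its upright square handle (22 by 22 mm, top 100 mm above the table), 78 mm above the table when it stands. x points along the foot to the nose, roughly along the lane at the start; z up. The foot, 40 mm wide and 20 mm high, reaches 12 mm behind and 88 mm ahead of this point.
- pusher_nose (a point): Middle of the pusher's notched nose, 10 mm above the table when it stands, 84 mm ahead of the handle's middle line: midway between the centres of two round prongs of 4 mm radius, 16 mm to each side. With the narrow jar resting on both prongs, the jar's centre is 25 mm ahead of this point.
- talljar_center (a point): Bystander: centre, 52 mm above the table, of a tall jar standing on its lid, 66 mm diameter, 105 mm high.
- lids_center (a point): Bystander: centre, 22 mm above the table, of a pile of brass-coloured jar lids in one piece, 62 mm diameter, 44 mm high.
- bowl_rim (a point): Bystander: centre of the rim, 55 mm above the table, of a steel bowl 120 mm across.
Mind the look-alikes: they are no part of the job. Leave any pink look-alike of the part that bears widejar_center alone.

How it is judged (in metres and radians):
On the way:
1. the wide jar is backed out of the throat (its centre 60 mm or more before the throat) and stands upright on the table (x of widejar_center in the frame of guide below -0.06 m and angle between widejar_center's own z axis and vertical below 0.1 rad), for 0.2 s.
At the end, for the whole second after the job is handed in: The narrow jar stands under the hood within 4 mm of the stop, the wide jar stands upright on the table with its centre at least 60 mm before the throat, the pusher stands upright on the table, and all are released and still (all of step 1 and x of narrowjar_center in the frame of stop_face between -0.03 and -0.02 m and horizontal distance between narrowjar_center and stop_face below 0.031 m and angle between narrowjar_center's own z axis and vertical below 0.1 rad and height (world z) of narrowjar_center below 0.03 m and linear speed of each of narrowjar, widejar, pusher below 0.01 m/s and height (world z) of widejar_center below 0.033 m and angle between pusher_grip's own z axis and vertical below 0.15 rad and height (world z) of pusher_grip below 0.085 m); the robot touches nothing.
It fails at once if the wide jar is lifted more than 15 mm or tipped more than 0.35 rad (height (world z) of widejar_center above 0.0425 m or angle between widejar_center's own z axis and vertical above 0.35 rad).
It fails at once if the narrow jar is lifted more than 15 mm or tipped more than 0.35 rad (height (world z) of narrowjar_center above 0.04 m or angle between narrowjar_center's own z axis and vertical above 0.35 rad).
It fails at once if the narrow jar is driven against the stop with more than 30 N (contact force between narrowjar and stop above 30 N).
It fails at once if the tall jar, the pile of lids or the bowl is shifted by more than 30 mm (distance of any of talljar_center, lids_center, bowl_rim from where it was at the start of the episode above 0.03 m).
It also fails if it takes over 72 s, if anything falls off the work surface, if the arm or the gripper's body presses on something with over 40 N, if the wrist force passes 120 N, or if a joint passes its speed limit or range.

## Working session

There is one attempt and no reset: what is moved stays moved. The work goes in short steps, Python scripts to look and compute and a tool call to move; the robot and the scene stay as the last step left them, time stands still between calls to the robot, and variables do not carry over. Pictures are saved under pics/ and viewed, and the job is handed in when it is done.

Besides the shell and the picture viewer there is one more tool, called by a JSON object that holds its "method" and its "body", one argument or row to a line. drive_tool: Moves the arm, as the interface text tells. Its arguments: {"type":"object","properties":{"commands":{"type":"array"},"grip":{"type":"number"}},"required":["commands"]}

```bash
ls; mkdir -p pics
cat > h.py <<'E'
import numpy as np, cv2
from cell import env
def cal(n):
    c=env.calibration(n); return np.array(c["intrinsics"],float),np.array(c["rvec"],float),np.array(c["tvec"],float)
def ray(n,px):
    K,r,t=cal(n); R=cv2.Rodrigues(r)[0]
    d=R.T@np.linalg.inv(K)@np.array([px[0],px[1],1.]); o=-R.T@t.ravel(); return o,d/np.linalg.norm(d)
def onz(n,px,z):
    o,d=ray(n,px); return o+d*(z-o[2])/d[2]
def tri(a,pa,b,pb):
    o1,d1=ray(a,pa);o2,d2=ray(b,pb)
    A=np.stack([d1,-d2],1);s=np.linalg.lstsq(A,o2-o1,rcond=None)[0]
    p,q=o1+s[0]*d1,o2+s[1]*d2
    return (p+q)/2,np.linalg.norm(p-q)
def proj(n,P):
    K,r,t=cal(n); return cv2.projectPoints(np.array(P,float).reshape(-1,1,3),r,t,K,None)[0].reshape(-1,2)
def snap(n,f):
    im=env.read_camera(n); cv2.imwrite(f"pics/{f}.png",cv2.cvtColor(im,cv2.COLOR_RGB2BGR)); return im
E
python3 - <<'E'
from h import *
for n in("scene","top"):
    snap(n,n+"0")
names=["guide","hood_opening","stop_face","widejar_center","narrowjar_center","pusher_grip","pusher_nose","talljar_center","lids_center","bowl_rim"]
for q in names:
    for n in("top","scene"):
        for r in env.place_of(q,n)[:3]: print(q,n,np.round(r["pixel"],1),round(r["conf"],2))
s=env.state(); print({k:np.round(v,3) for k,v in s.items()})
E
```

```text
pics
guide top [314.3 238.6] 0.83
guide scene [328.2 282.5] 0.65
hood_opening top [284.4 233.7] 0.81
hood_opening top [315.1 238.7] 0.2
hood_opening scene [353.9 298.7] 0.86
widejar_center top [285.5 276.1] 0.86
widejar_center top [320.8 235.2] 0.85
widejar_center scene [320.6 264.4] 0.86
widejar_center scene [388.9 265.5] 0.57
narrowjar_center top [370.1 210.3] 0.75
narrowjar_center top [351.2 267. ] 0.63
narrowjar_center scene [257.  251.9] 0.88
narrowjar_center scene [229.6 144.2] 0.5
pusher_grip top [379.5 266. ] 0.78
pusher_grip scene [305.  193.6] 0.71
pusher_nose top [350.  267.4] 0.75
pusher_nose scene [327.7 236.3] 0.84
talljar_center top [485.6 271.1] 0.82
talljar_center top [379.9 269.1] 0.68
talljar_center top [321.2 236. ] 0.46
talljar_center scene [229.3 140.8] 0.93
lids_center top [274.  186.2] 0.84
lids_center top [350.3 265.4] 0.33
lids_center scene [310.6 355.2] 0.9
lids_center scene [354.5 297.1] 0.61
lids_center scene [326.8 232.2] 0.44
bowl_rim top [174.5 282.5] 0.59
bowl_rim scene [513.4 353.8] 0.61
{'t': np.float64(1.1), 'joints': array([-1.262,  0.491,  1.559,  0.   ,  1.092, -0.106]), 'qvel': array([-0.   , -0.001, -0.001,  0.   ,  0.   , -0.002]), 'tau': array([ 2.0000e-03, -6.1247e+01, -2.5843e+01,  6.9000e-02,  4.5000e-02,
       -0.0000e+00]), 'eef_pos': array([ 251.896, -572.003,  186.576]), 'tcp_rot': array([ 3.142, -0.   ,  0.415]), 'ft_force': array([ 0.23 , -0.403,  0.008]), 'moment': array([ 0.004, -0.024, -0.056]), 'opening': np.float64(1.001)}
```

View pics/top0.png

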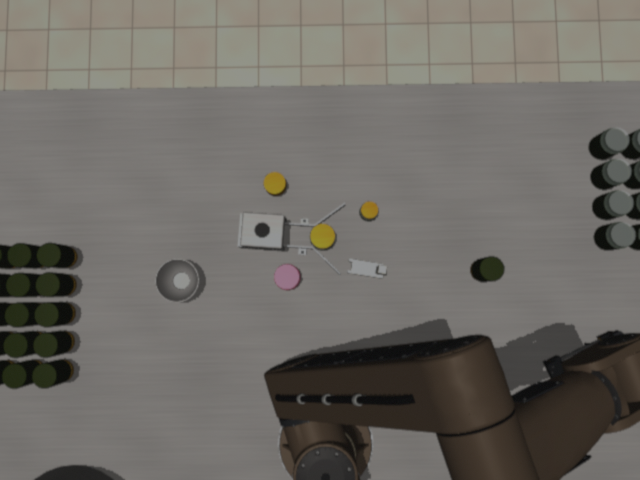

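View pics/scene0.png

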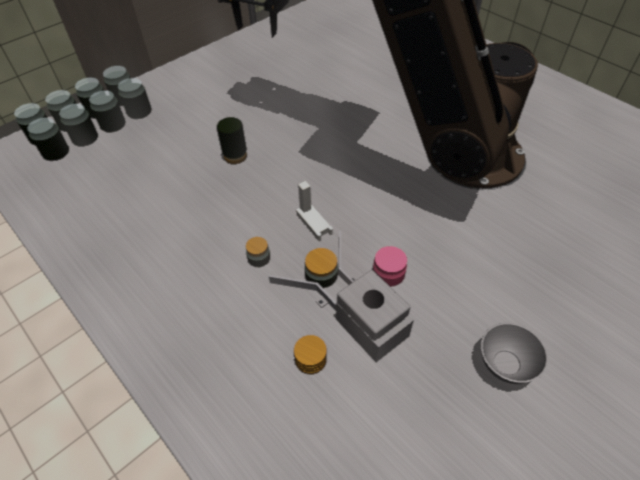

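Run:
```python
from h import *
for nm,a,b,z in [("guide",(314.3,238.6),(328.2,282.5),0),("hood",(284.4,233.7),(353.9,298.7),33),("wide",(320.8,235.2),(320.6,264.4),27.5),("pinkwide",(285.5,276.1),(388.9,265.5),27.5),("narrow",(370.1,210.3),(257,251.9),25),("grip",(379.5,266),(305,193.6),78),("nose",(350,267.4),(327.7,236.3),10),("tall",(485.6,271.1),(229.3,140.8),52),("lids",(274,186.2),(310.6,355.2),22),("bowl",(174.5,282.5),(513.4,353.8),55)]:
    p,e=tri("top",a,"scene",b); print(nm,np.round(p,1),round(e,1),"top@z",np.round(onz("top",a,z),1),"scene@z",np.round(onz("scene",b,z),1))
for n in("top","scene"): print(n,np.round(ray(n,(320,240))[0]))
```

```text
guide [558.9  24.4  -3.3] 1.6 top@z [558.   24.9   0. ] scene@z [561.   25.3   0. ]
hood [568.2 106.6  37.4] 2.1 top@z [569.3 106.1  33. ] scene@z [565.4 105.7  33. ]
wide [563.    5.6  48.6] 1.7 top@z [564.5   6.4  27.5] scene@z [553.4  -6.3  27.5]
pinkwide [454.2 101.9  37.4] 3.6 top@z [453.4 104.1  27.5] scene@z [449.4  96.4  27.5]
narrow [ 631.3 -129.6   25.1] 2.4 top@z [ 632.3 -130.5   25. ] scene@z [ 630.5 -128.8   25. ]
grip [ 473.8 -145.7   84.1] 4.8 top@z [ 475.8 -148.    78. ] scene@z [ 468.5 -148.3   78. ]
nose [474.6 -71.5  -1.6] 5.7 top@z [476.  -73.1  10. ] scene@z [479.2 -62.4  10. ]
tall [ 464.8 -437.4   52.6] 11.9 top@z [ 460.2 -433.6   52. ] scene@z [ 468.2 -443.    52. ]
lids [706.4 133.7  18.9] 5.3 top@z [703.9 135.3  22. ] scene@z [709.1 132.9  22. ]
bowl [440.7 399.4  46.1] 8.5 top@z [438.6 400.9  55. ] scene@z [448.8 396.5  55. ]
top [ 406.   -5. 1567.]
scene [972. 461. 898.]
```

The top view shows the wide jar in the throat (322,236), narrow jar at (370,210), pusher at (366,268), pink look-alike at (287,277), lids at (275,183), bowl at (180,280) and tall jar at (488,269). I'll zoom in for exact lane geometry.

Run:
```python
from h import *
a=cv2.imread("pics/top0.png")[170:310,225:400]; cv2.imwrite("pics/tz.png",cv2.resize(a,None,fx=4.5,fy=4.2,interpolation=cv2.INTER_CUBIC)) if 0 else cv2.imwrite("pics/tz.png",cv2.resize(a,None,fx=4,fy=4,interpolation=cv2.INTER_CUBIC))
a=cv2.imread("pics/scene0.png")[170:350,240:420]; cv2.imwrite("pics/sz.png",cv2.resize(a,None,fx=3.3,fy=3.3,interpolation=cv2.INTER_CUBIC))
for n,qs in (("top",("narrowjar_center","widejar_center","pusher_grip","guide")),("scene",("narrowjar_center","widejar_center","pusher_grip","guide"))):
    for q in qs:
        for r in env.trace(q,n)[:2]:
            m=r["pixels"]; ys,xs=np.nonzero(m); print(n,q,round(r["conf"],2),m.sum(),np.round([xs.mean(),ys.mean()],1),xs.min(),xs.max(),ys.min(),ys.max())
            if r["conf"]>.6: np.save(f"pics/m_{n}_{q}.npy",m)
```

```text
top narrowjar_center 0.67 307 [368.4 211.2] 359 377 201 221
top widejar_center 0.96 556 [286.8 277.1] 274 300 264 290
top widejar_center 0.59 529 [322.2 237.1] 310 335 224 250
top pusher_grip 0.77 524 [367.3 268.7] 348 386 259 278
scene narrowjar_center 0.65 637 [256.7 251.8] 244 269 237 267
scene widejar_center 0.86 1014 [389.5 264.6] 372 405 246 285
scene widejar_center 0.71 1059 [321.  266.9] 304 337 248 287
scene pusher_grip 0.94 1000 [310.9 213.3] 296 332 181 240
scene guide 0.83 5397 [363.4 310.2] 268 412 255 361
```

View pics/tz.png

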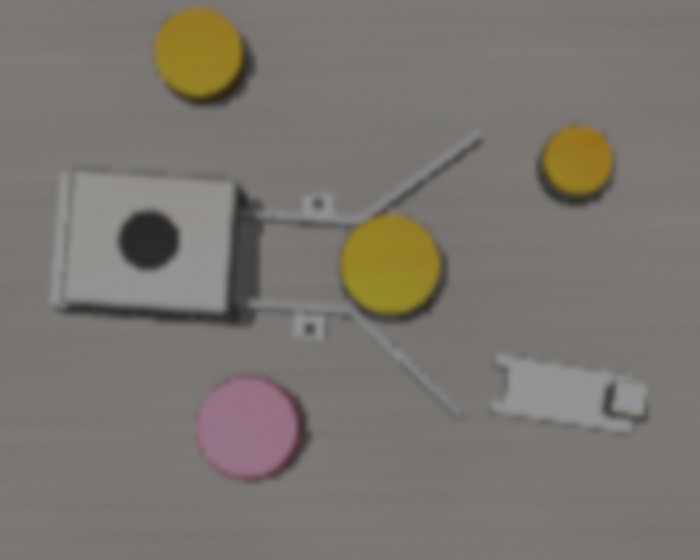

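View pics/sz.png

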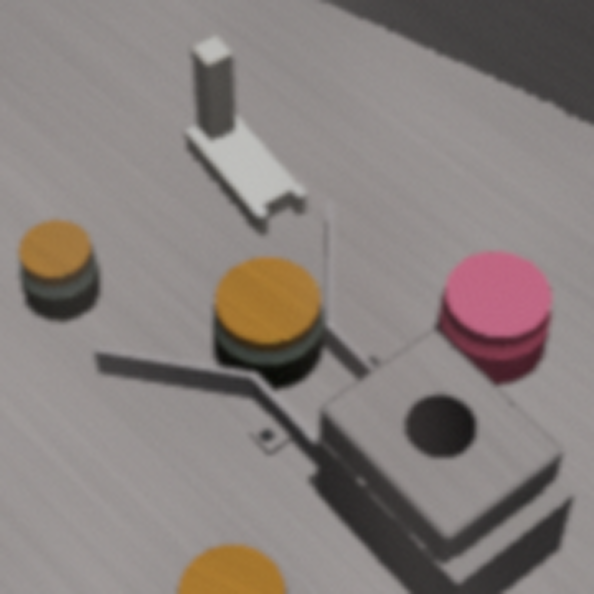

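```bash
cat > fit.py <<'E'
from h import *
from scipy.optimize import least_squares
# (zoom px) -> guide frame
T=[((238,183),(80,-45,100)),((230,313),(80,45,100)),((362,220),(0,-31,25)),((352,309),(0,31,25)),((258,215),(67,-31,25)),((479,136),(-79,-96,25)),((459,413),(-79,96,25))]
S=[((98,354),(-80,-96,25)),((255,379),(0,-31,25)),((330,207),(-80,96,25)),((320,410),(80,-45,100)),((432,336),(80,45,100)),((560,455),(190,45,100)),((449,545),(190,-45,100))]
def un(p,c,f): return ((p[0]+.5)/f-.5+c[0],(p[1]+.5)/f-.5+c[1])
def W(g,q):
    c,s=np.cos(q[2]),np.sin(q[2]); return np.array([q[0]+c*g[0]-s*g[1],q[1]+s*g[0]+c*g[1],g[2]])
def res(q,which="TS",full=False):
    r=[]
    if "T" in which: r+= [proj("top",W(g,q))[0]-un(p,(225,170),4) for p,g in T]
    if "S" in which: r+= [proj("scene",W(g,q))[0]-un(p,(240,170),3.3) for p,g in S]
    return np.array(r) if full else np.ravel(r)
if __name__=="__main__":
  for sgn in (1,):
    for w in ("T","S","TS"):
        o=least_squares(res,[559,24,1.45],args=(w,),loss="soft_l1"); print(sgn,w,np.round(o.x,4),round(o.cost,2)); print(np.round(res(o.x,w,True),1).tolist())
E
python3 fit.py
```

```text
1 T [562.6425  26.2939   1.4915] 1.95
[[-0.3, -1.2], [-0.8, 0.3], [-0.8, 0.3], [0.2, 0.4], [1.0, -0.1], [0.1, -0.1], [0.6, -0.0]]
1 S [562.899   27.2005   1.4886] 4.32
[[-0.2, -0.8], [-0.4, 0.2], [-0.6, -0.2], [-0.6, 0.4], [1.2, -1.8], [2.5, 0.3], [-0.3, 0.6]]
1 TS [562.7883  26.8437   1.489 ] 6.45
[[-0.4, -1.3], [-1.1, 0.2], [-0.9, 0.2], [-0.0, 0.3], [0.9, -0.2], [-0.0, -0.1], [0.3, 0.0], [-0.3, -0.9], [-0.4, 0.0], [-0.7, -0.3], [-0.6, 0.2], [1.1, -1.9], [2.4, 0.1], [-0.3, 0.4]]
```

```bash
cat > meas.py <<'E'
from h import *
G=np.array([562.8,26.7]);TH=1.490
c,s=np.cos(TH),np.sin(TH); Rg=np.array([[c,-s],[s,c]])
def tog(p): return Rg.T@(np.array(p)[:2]-G)
def tow(g): return Rg@np.array(g,float)+G
def lids(n,im):
    h=cv2.cvtColor(im,cv2.COLOR_RGB2HSV); m=((h[...,0]>12)&(h[...,0]<32)&(h[...,1]>140)&(h[...,2]>60)).astype(np.uint8)
    k,l,st,ce=cv2.connectedComponentsWithStats(m); return [(ce[i],st[i][4],st[i][2:4]) for i in range(1,k) if st[i][4]>80]
if __name__=="__main__":
  for n in("top","scene"):
    im=cv2.cvtColor(cv2.imread(f"pics/{n}0.png"),cv2.COLOR_BGR2RGB)
    for ce,a,wh in lids(n,im):
        for z in(50,55): p=onz(n,ce,z); print(n,np.round(ce,1),a,wh,z,np.round(p[:2],1),"guide",np.round(tog(p),1))
  un=lambda p:((p[0]+.5)/4-.5+225,(p[1]+.5)/4-.5+170)
  us=lambda p:((p[0]+.5)/3.3-.5+240,(p[1]+.5)/3.3-.5+170)
  for nm,p,z in(("handle",(630,398),100),("prL",(501,358),20),("prR",(496,408),20)):
    q=onz("top",un(p),z);print(nm,np.round(q,1),np.round(tog(q),1))
  for nm,p,z in(("handle",(213,50),100),("pr",(301,190),20),("pr",(263,215),20)):
    q=onz("scene",us(p),z);print("S",nm,np.round(q,1),np.round(tog(q),1))
E
python3 meas.py
```

```text
top [274.5 183.2] 383 [22 23] 50 [706.9 131.4] guide [ 115.9 -135.2]
top [274.5 183.2] 383 [22 23] 55 [705.9 130.9] guide [ 115.4 -134.2]
top [369.1 209.8] 226 [17 17] 50 [ 630.  -125.8] guide [-146.6  -79.3]
top [369.1 209.8] 226 [17 17] 55 [ 629.3 -125.4] guide [-146.2  -78.5]
top [322.3 235.8] 467 [24 25] 50 [560.5   2.1] guide [-24.7   0.3]
top [322.3 235.8] 467 [24 25] 55 [560.    2.1] guide [-24.7   0.8]
scene [256.  245.5] 254 [20 16] 50 [ 630.9 -127. ] guide [-147.7  -80.3]
scene [256.  245.5] 254 [20 16] 55 [ 633.  -123.5] guide [-144.   -82.1]
scene [320.5 261.5] 649 [30 26] 50 [5.591e+02 1.000e-01] guide [-26.8   1.5]
scene [320.5 261.5] 649 [30 26] 55 [561.5   2.9] guide [-23.9  -0.7]
scene [310.2 353.4] 937 [32 37] 50 [715.7 140.2] guide [ 125.5 -143.2]
scene [310.2 353.4] 937 [32 37] 55 [717.2 142.1] guide [ 127.5 -144.5]
handle [ 466.5 -152.5  100. ] [-186.4   81.5]
prL [498.3 -72.7  20. ] [-104.3   56.3]
prR [464.  -68.7  20. ] [-103.1   90.8]
S handle [ 465.2 -153.5  100. ] [-187.5   82.8]
S pr [461.1 -71.   20. ] [-105.5   93.5]
S pr [495.5 -72.8  20. ] [-104.6   59.1]
```

{"method": "drive_tool", "body": {
  "commands": [
    {"dx": 15.4, "dy": 28.7, "dz": 0, "yaw": 3.1},
    {"dx": 15.4, "dy": 28.7, "dz": 0, "yaw": 3.1},
    {"dx": 15.4, "dy": 28.7, "dz": 0, "yaw": 3.1},
    {"dx": 15.4, "dy": 28.7, "dz": 0, "yaw": 3.1},
    {"dx": 15.4, "dy": 28.7, "dz": 0, "yaw": 3.1}
  ],
  "grip": 1
}}

```text
t: 1.92
eef_pos: [329.3, -427.2, 186.6]
tcp_rot: [3.141, -0.0, 0.688]
ft_force: [0.6, -0.8, 1.0]
opening: 1.0
```

{"method": "drive_tool", "body": {
  "commands": [
    {"dx": 15.4, "dy": 28.7, "dz": 0, "yaw": 3.1},
    {"dx": 15.4, "dy": 28.7, "dz": 0, "yaw": 3.1},
    {"dx": 15.4, "dy": 28.7, "dz": 0, "yaw": 3.1},
    {"dx": 15.4, "dy": 28.7, "dz": 0, "yaw": 3.1},
    {"dx": 15.4, "dy": 28.7, "dz": 0, "yaw": 3.1}
  ]
}}

```text
t: 2.33
eef_pos: [406.4, -283.6, 186.8]
tcp_rot: [3.141, 0.0, 0.958]
ft_force: [-0.1, 0.1, 0.4]
opening: 1.003
```

{"method": "drive_tool", "body": {
  "commands": [
    {"dx": 15.4, "dy": 28.7, "dz": 0, "yaw": 3.1},
    {"dx": 15.4, "dy": 28.7, "dz": 0, "yaw": 3.1},
    {"dx": 15.4, "dy": 28.7, "dz": 0, "yaw": 3.1},
    {"dx": 15.4, "dy": 28.7, "dz": 0, "yaw": 3.1},
    {"dx": 15.4, "dy": 28.7, "dz": 0, "yaw": 3.1}
  ]
}}

```text
t: 2.75
eef_pos: [483.5, -140.0, 186.8]
tcp_rot: [3.141, 0.0, 1.229]
ft_force: [-0.7, -0.7, -0.3]
opening: 0.998
```

{"method": "drive_tool", "body": {
  "commands": [
    {"dx": 15.4, "dy": 28.7, "dz": 0, "yaw": 3.1},
    {"dx": 15.4, "dy": 28.7, "dz": 0, "yaw": 3.1},
    {"dx": 15.4, "dy": 28.7, "dz": 0, "yaw": 3.1},
    {"dx": 15.4, "dy": 28.7, "dz": 0, "yaw": 3.1},
    {"dx": 15.4, "dy": 28.7, "dz": 0, "yaw": 3.1}
  ]
}}

```text
t: 3.17
eef_pos: [560.5, 3.6, 186.7]
tcp_rot: [3.141, 0.0, 1.5]
ft_force: [-0.1, -0.1, 0.6]
opening: 0.999
```

{"method": "drive_tool", "body": {
  "commands": [
    {"dx": 0, "dy": -1, "dz": -30, "yaw": -0.6},
    {"dz": -30},
    {"dz": -30},
    {"dz": -20},
    {"dz": -10}
  ]
}}

```text
invalid input
```

{"method": "drive_tool", "body": {
  "commands": [
    {"dz": -12},
    {"dz": -12},
    {"dz": -8},
    {"dz": -3}
  ]
}}

```text
invalid input
```

{"method": "drive_tool", "body": {
  "commands": [
    {"dz": 0},
    {"dz": 0},
    {"dz": 0},
    {"dz": 0},
    {"dz": 0}
  ],
  "grip": 0.5
}}

```text
invalid input
```

{"method": "drive_tool", "body": {
  "commands": [
    {"dx": 0, "dy": -1, "dz": -30, "yaw": -0.6},
    {"dx": 0, "dy": 0, "dz": -30, "yaw": 0},
    {"dx": 0, "dy": 0, "dz": -30, "yaw": 0},
    {"dx": 0, "dy": 0, "dz": -20, "yaw": 0},
    {"dx": 0, "dy": 0, "dz": -10, "yaw": 0}
  ]
}}

```text
t: 3.58
eef_pos: [558.8, 1.2, 64.1]
tcp_rot: [-3.138, -0.0, 1.487]
ft_force: [-0.1, 0.7, -0.1]
opening: 1.0
```

{"method": "drive_tool", "body": {
  "commands": [
    {"dx": 0, "dy": 0, "dz": -12, "yaw": 0},
    {"dx": 0, "dy": 0, "dz": -12, "yaw": 0},
    {"dx": 0, "dy": 0, "dz": -8, "yaw": 0},
    {"dx": 0, "dy": 0, "dz": -3, "yaw": 0}
  ]
}}

```text
t: 3.92
eef_pos: [559.8, 0.9, 31.0]
tcp_rot: [-3.141, -0.0, 1.486]
ft_force: [0.6, -0.2, -0.9]
opening: 0.998
```

{"method": "drive_tool", "body": {
  "commands": [
    {"dx": 0, "dy": 0, "dz": 0, "yaw": 0},
    {"dx": 0, "dy": 0, "dz": 0, "yaw": 0},
    {"dx": 0, "dy": 0, "dz": 0, "yaw": 0},
    {"dx": 0, "dy": 0, "dz": 0, "yaw": 0},
    {"dx": 0, "dy": 0, "dz": 0, "yaw": 0}
  ],
  "grip": 0.6
}}

```text
t: 4.33
eef_pos: [560.1, 1.0, 32.1]
tcp_rot: [3.141, 0.0, 1.486]
ft_force: [-0.8, 0.2, -0.3]
opening: 0.709
```

{"method": "drive_tool", "body": {
  "commands": [
    {"dx": 0, "dy": 0, "dz": 0, "yaw": 0},
    {"dx": 0, "dy": 0, "dz": 0, "yaw": 0}
  ]
}}

```text
t: 4.5
eef_pos: [560.0, 1.0, 31.8]
tcp_rot: [3.141, 0.0, 1.486]
ft_force: [-1.0, -0.4, -0.3]
opening: 0.611
```

Run:
```python
from h import *
im=snap("scene","s1"); cv2.imwrite("pics/s1z.png",cv2.resize(cv2.imread("pics/s1.png")[150:350,220:420],None,fx=3,fy=3,interpolation=cv2.INTER_CUBIC))
```

```text
(no output)
```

View pics/s1z.png

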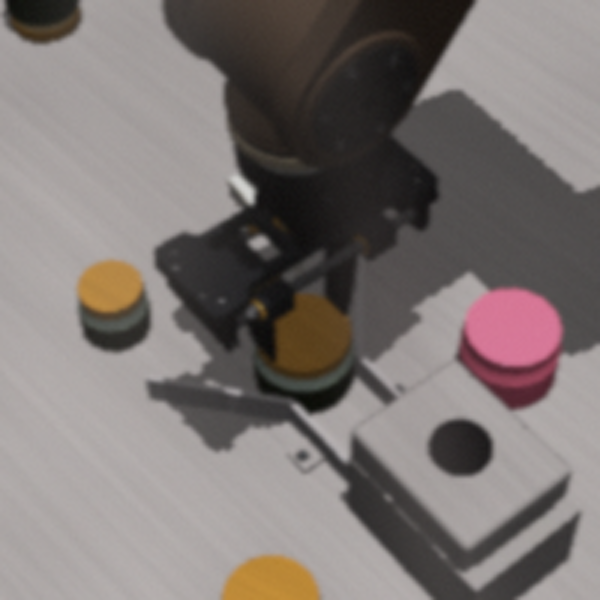

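Run:
```python
from meas import *
im=cv2.cvtColor(cv2.imread("pics/s1.png"),cv2.COLOR_BGR2RGB)
print([(np.round(c,1),a,w) for c,a,w in lids("scene",im)])
s=env.state(); t=s["eef_pos"]; y=s["tcp_rot"][2]; j=np.array([np.sin(y),-np.cos(y)])
print(tog(t))
v=cv2.imread("pics/s1.png")[150:350,220:420]; v=cv2.resize(v,None,fx=3,fy=3,interpolation=cv2.INTER_CUBIC)
def d(P,col):
    for p in proj("scene",P): cv2.circle(v,tuple(int(q) for q in ((p-[220,150]+.5)*3)),2,col,-1)
a=np.linspace(0,2*np.pi,60); w=tow([-24,0])
d([[w[0]+36*np.cos(k),w[1]+36*np.sin(k),55] for k in a],(0,0,255))
d([[w[0]+36*np.cos(k),w[1]+36*np.sin(k),0] for k in a],(255,0,255))
for sg in(-1,1):
    for o in(29,41): 
        q=t[:2]+sg*o*j; d([[q[0],q[1],32],[q[0],q[1],51]],(0,255,0))
cv2.imwrite("pics/s1d.png",v)
```

```text
[(array([256.2, 245.7]), np.int32(259), array([20, 16], dtype=int32)), (array([323.1, 261.9]), np.int32(514), array([25, 27], dtype=int32)), (array([310. , 353.7]), np.int32(955), array([32, 37], dtype=int32))]
[-25.84402674   0.77585888]
```

View pics/s1d.png

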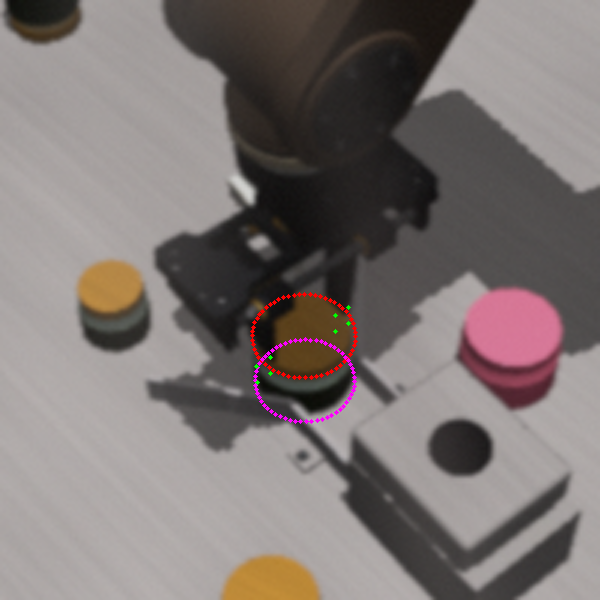

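{"method": "drive_tool", "body": {
  "commands": [
    {"dx": 0, "dy": 0, "dz": 0, "yaw": 0},
    {"dx": 0, "dy": 0, "dz": 0, "yaw": 0},
    {"dx": 0, "dy": 0, "dz": 0, "yaw": 0}
  ],
  "grip": 0.5
}}

```text
t: 4.8
eef_pos: [559.9, 1.0, 31.6]
tcp_rot: [3.141, 0.0, 1.486]
ft_force: [0.2, 0.1, 0.6]
opening: 0.509
```

Run:
```python
from h import *
im=snap("scene","s2"); a=cv2.resize(cv2.imread("pics/s2.png")[190:310,250:370],None,fx=5,fy=5,interpolation=cv2.INTER_CUBIC)
cv2.imwrite("pics/s2z.png",cv2.convertScaleAbs(a,alpha=1.8,beta=20))
im=snap("top","t2"); a=cv2.resize(cv2.imread("pics/t2.png")[170:310,250:390],None,fx=4,fy=4,interpolation=cv2.INTER_CUBIC)
cv2.imwrite("pics/t2z.png",cv2.convertScaleAbs(a,alpha=1.8,beta=20))
```

```text
(no output)
```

View pics/s2z.png

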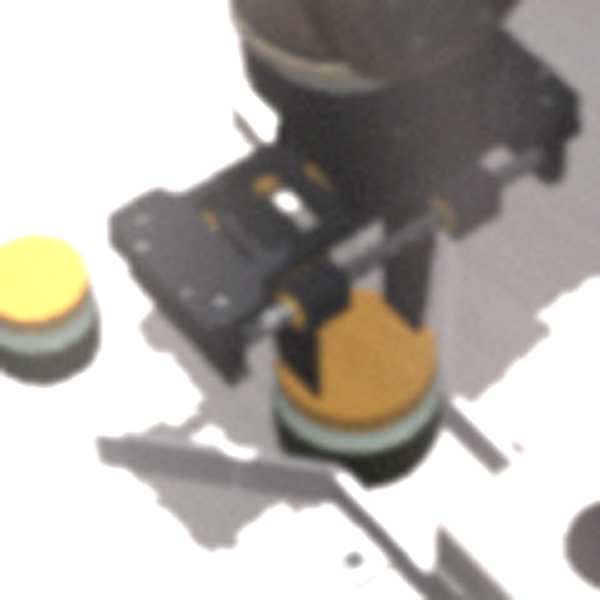

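View pics/t2z.png

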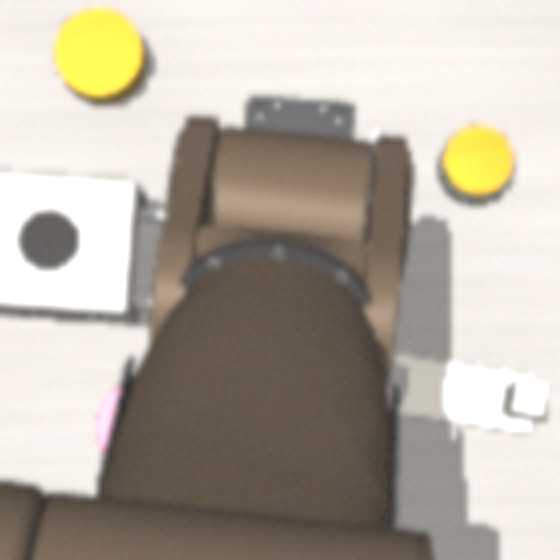

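Run:
```python
from meas import *
s=env.state(); t=s["eef_pos"]; y=s["tcp_rot"][2]; j=np.array([np.sin(y),-np.cos(y)]); l=np.array([np.cos(y),np.sin(y)])
print(t, s["joints"])
v=cv2.imread("pics/s2z.png")
for z,col in((32,(0,255,0)),(50,(255,0,255)),(60,(0,0,255)),(70,(255,0,0)),(110,(0,255,255))):
  P=[]
  for sg in(-1,1):
    for o in(24,36):
      for k in(-10,10):
        q=t[:2]+sg*o*j+k*l; P.append([q[0],q[1],z])
  for p in proj("scene",P): cv2.circle(v,tuple(int(q) for q in ((p-[250,190]+.5)*5)),3,col,-1)
cv2.imwrite("pics/s2d.png",v)
```

```text
[559.92166892   0.99947605  31.55214759] [-1.16191246e-01  6.04102811e-01  1.86393286e+00  2.37706581e-05
  6.73450886e-01 -3.18108654e-02]
```

View pics/s2d.png

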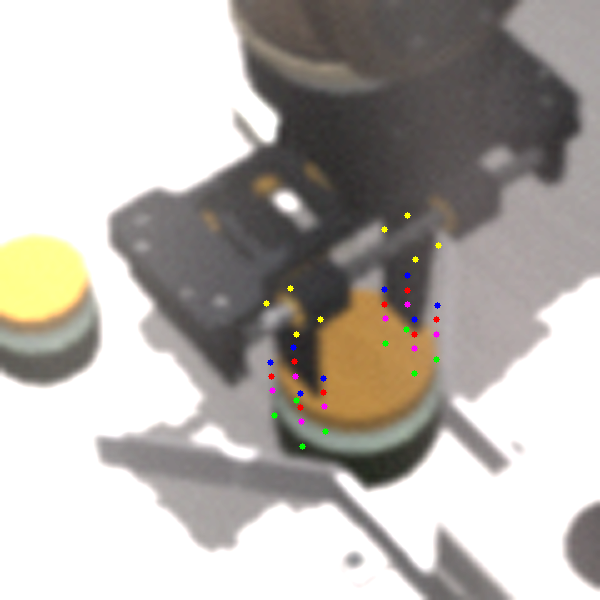

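The fingers seem to end just above the lid in the picture, despite the TCP reading of z = 32. I'll open, rise and look at their true length against free background.

{"method": "drive_tool", "body": {
  "commands": [
    {"dx": 0, "dy": 0, "dz": 0, "yaw": 0},
    {"dx": 0, "dy": 0, "dz": 0, "yaw": 0},
    {"dx": 0, "dy": 0, "dz": 20, "yaw": 0},
    {"dx": 0, "dy": 0, "dz": 20, "yaw": 0},
    {"dx": 0, "dy": 0, "dz": 20, "yaw": 0}
  ],
  "grip": 1
}}

```text
t: 5.32
eef_pos: [559.7, 1.0, 92.1]
tcp_rot: [-3.141, -0.0, 1.486]
ft_force: [-0.1, 0.3, -0.7]
opening: 0.797
```

```bash
cat > fing.py <<'E'
import sys
from meas import *
f=sys.argv[1]
im=snap("scene",f); s=env.state(); t=s["eef_pos"]; y=s["tcp_rot"][2]; j=np.array([np.sin(y),-np.cos(y)]); l=np.array([np.cos(y),np.sin(y)])
print(np.round(t,1), s["opening"])
x0,y0=[int(v) for v in proj("scene",t)[0]-[60,75]]
v=cv2.convertScaleAbs(cv2.resize(cv2.imread(f"pics/{f}.png")[y0:y0+120,x0:x0+120],None,fx=5,fy=5,interpolation=cv2.INTER_CUBIC),alpha=1.5,beta=20)
h=s["opening"]*47.5
for dz,col in((0,(0,255,0)),(28,(0,0,255)),(78,(0,255,255))):
  P=[]
  for sg in(-1,1):
    for o in(h,h+12):
      for k in(-10,10):
        q=t[:2]+sg*o*j+k*l; P.append([q[0],q[1],t[2]+dz])
  for p in proj("scene",P): cv2.circle(v,tuple(int(q) for q in ((p-[x0,y0]+.5)*5)),3,col,-1)
cv2.imwrite(f"pics/{f}d.png",v)
E
python3 fing.py s3
```

```text
[561.3   0.9  95.8] 0.8352152191097794
```

View pics/s3d.png

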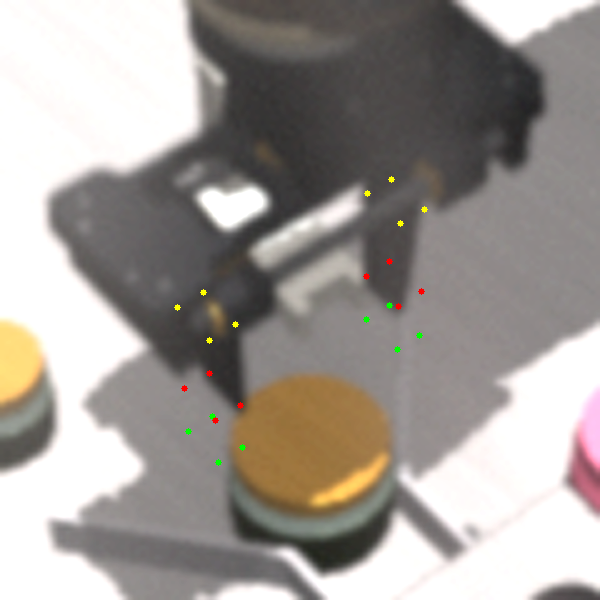

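The finger ends show about 28 mm above the reported TCP, which also explains why closing over the lid met no force. So I'll use tip z ≈ TCP z + 28. To keep the gripper's body clear of the pusher's handle, I'll turn the jaws along the lane for the wide jar.

{"method": "drive_tool", "body": {
  "commands": [
    {"dx": 0, "dy": 0, "dz": 0, "yaw": -7},
    {"dx": 0, "dy": 0, "dz": 0, "yaw": -7},
    {"dx": 0, "dy": 0, "dz": 0, "yaw": -7},
    {"dx": 0, "dy": 0, "dz": 0, "yaw": -7},
    {"dx": 0, "dy": 0, "dz": 0, "yaw": -7}
  ],
  "grip": 1
}}

```text
t: 5.78
eef_pos: [559.9, 1.0, 91.5]
tcp_rot: [3.141, 0.0, 0.87]
ft_force: [-0.8, -0.2, 0.6]
opening: 0.996
```

{"method": "drive_tool", "body": {
  "commands": [
    {"dx": 0, "dy": 0, "dz": 0, "yaw": -7},
    {"dx": 0, "dy": 0, "dz": 0, "yaw": -7},
    {"dx": 0, "dy": 0, "dz": 0, "yaw": -7},
    {"dx": 0, "dy": 0, "dz": 0, "yaw": -7},
    {"dx": 0, "dy": 0, "dz": 0, "yaw": -7}
  ]
}}

```text
t: 6.2
eef_pos: [559.9, 1.0, 91.5]
tcp_rot: [3.142, -0.0, 0.259]
ft_force: [0.4, 0.7, 0.5]
opening: 1.001
```

{"method": "drive_tool", "body": {
  "commands": [
    {"dx": 0, "dy": 0, "dz": 0, "yaw": -7},
    {"dx": 0, "dy": 0, "dz": 0, "yaw": -7},
    {"dx": 0, "dy": 0, "dz": 0, "yaw": -6},
    {"dx": 0, "dy": 0, "dz": 0, "yaw": 0},
    {"dx": 0, "dy": 0, "dz": 0, "yaw": 0}
  ]
}}

```text
t: 6.62
eef_pos: [559.9, 1.0, 91.5]
tcp_rot: [3.142, 0.0, -0.081]
ft_force: [-0.8, 0.6, 0.1]
opening: 0.996
```

```bash
python3 fing.py s4; python3 -c "
from meas import *
print(tog(env.state()['eef_pos']),env.state()['tcp_rot'])"
```

```text
[559.9   1.   91.5] 0.9988578604362051
[-25.84585061   0.84599706] [ 3.14148864e+00  6.62443316e-05 -8.05116236e-02]
```

View pics/s4d.png

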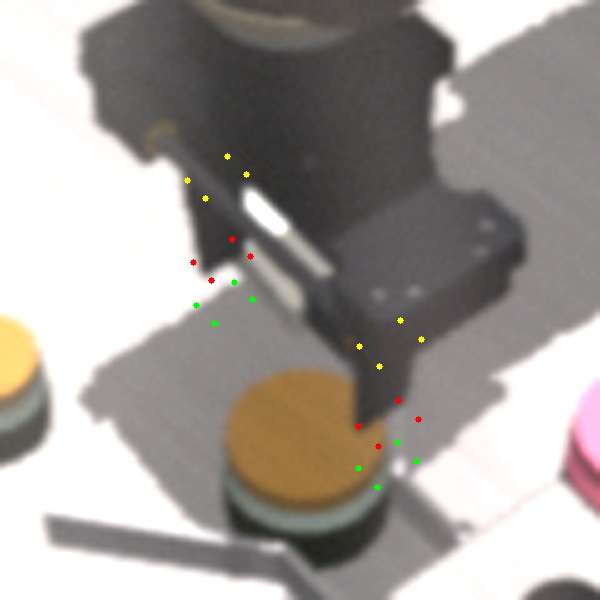

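{"method": "drive_tool", "body": {
  "commands": [
    {"dx": 0, "dy": 0, "dz": -20, "yaw": 0},
    {"dx": 0, "dy": 0, "dz": -20, "yaw": 0},
    {"dx": 0, "dy": 0, "dz": -15, "yaw": 0},
    {"dx": 0, "dy": 0, "dz": -8, "yaw": 0},
    {"dx": 0, "dy": 0, "dz": 0, "yaw": 0}
  ]
}}

```text
t: 7.08
eef_pos: [559.1, 1.0, 27.1]
tcp_rot: [3.142, 0.003, -0.082]
ft_force: [0.2, 0.1, 0.4]
opening: 1.003
```

{"method": "drive_tool", "body": {
  "commands": [
    {"dx": 0, "dy": 0, "dz": -8, "yaw": 0},
    {"dx": 0, "dy": 0, "dz": -6, "yaw": 0},
    {"dx": 0, "dy": 0, "dz": -6, "yaw": 0},
    {"dx": 0, "dy": 0, "dz": 0, "yaw": 0}
  ]
}}

```text
t: 7.42
eef_pos: [559.6, 1.0, 7.8]
tcp_rot: [3.142, 0.001, -0.084]
ft_force: [-0.4, 0.4, 0.3]
opening: 1.0
```

{"method": "drive_tool", "body": {
  "commands": [
    {"dx": 0, "dy": 0, "dz": 0, "yaw": 0},
    {"dx": 0, "dy": 0, "dz": 0, "yaw": 0},
    {"dx": 0, "dy": 0, "dz": 0, "yaw": 0},
    {"dx": 0, "dy": 0, "dz": 0, "yaw": 0},
    {"dx": 0, "dy": 0, "dz": 0, "yaw": 0}
  ],
  "grip": 0.68
}}

```text
t: 7.83
eef_pos: [560.1, 1.0, 8.9]
tcp_rot: [3.141, -0.001, -0.084]
ft_force: [0.2, -1.0, 1.0]
opening: 0.752
```

{"method": "drive_tool", "body": {
  "commands": [
    {"dx": -0.2, "dy": -3, "dz": 0, "yaw": 0},
    {"dx": -0.5, "dy": -6, "dz": 0, "yaw": 0},
    {"dx": -0.8, "dy": -10, "dz": 0, "yaw": 0},
    {"dx": -1, "dy": -12, "dz": 0, "yaw": 0},
    {"dx": -1, "dy": -12, "dz": 0, "yaw": 0}
  ]
}}

```text
t: 8.25
eef_pos: [556.5, -42.9, 8.8]
tcp_rot: [-3.142, -0.001, -0.084]
ft_force: [-0.2, 5.0, 5.2]
opening: 0.751
```

{"method": "drive_tool", "body": {
  "commands": [
    {"dx": -1, "dy": -12, "dz": 0, "yaw": 0},
    {"dx": -1, "dy": -12, "dz": 0, "yaw": 0},
    {"dx": -1, "dy": -12, "dz": 0, "yaw": 0},
    {"dx": -1, "dy": -12, "dz": 0, "yaw": 0},
    {"dx": -1, "dy": -12, "dz": 0, "yaw": 0}
  ]
}}

```text
t: 8.67
eef_pos: [551.3, -103.3, 8.9]
tcp_rot: [-3.141, -0.0, -0.085]
ft_force: [0.3, 5.0, 7.0]
opening: 0.752
```

{"method": "drive_tool", "body": {
  "commands": [
    {"dx": -1, "dy": -12, "dz": 0, "yaw": 0},
    {"dx": -1, "dy": -12, "dz": 0, "yaw": 0},
    {"dx": -1, "dy": -12, "dz": 0, "yaw": 0},
    {"dx": -1, "dy": -12, "dz": 0, "yaw": 0},
    {"dx": -1, "dy": -12, "dz": 0, "yaw": 0}
  ]
}}

```text
t: 9.08
eef_pos: [546.0, -163.3, 8.9]
tcp_rot: [-3.141, -0.0, -0.085]
ft_force: [1.1, 5.3, 6.6]
opening: 0.752
```

{"method": "drive_tool", "body": {
  "commands": [
    {"dx": -1, "dy": -12, "dz": 0, "yaw": 0},
    {"dx": -1, "dy": -12, "dz": 0, "yaw": 0},
    {"dx": -1, "dy": -12, "dz": 0, "yaw": 0},
    {"dx": -1, "dy": -12, "dz": 0, "yaw": 0},
    {"dx": -1, "dy": -12, "dz": 0, "yaw": 0}
  ]
}}

```text
t: 9.5
eef_pos: [540.8, -223.1, 8.9]
tcp_rot: [-3.141, 0.0, -0.085]
ft_force: [1.6, 5.6, 6.8]
opening: 0.757
```

{"method": "drive_tool", "body": {
  "commands": [
    {"dx": -1, "dy": -10, "dz": 0, "yaw": 0},
    {"dx": -0.5, "dy": -6, "dz": 0, "yaw": 0},
    {"dx": 0, "dy": -3, "dz": 0, "yaw": 0},
    {"dx": 0, "dy": 0, "dz": 0, "yaw": 0},
    {"dx": 0, "dy": 0, "dz": 0, "yaw": 0}
  ]
}}

```text
t: 9.92
eef_pos: [539.3, -242.6, 8.8]
tcp_rot: [3.141, -0.0, -0.085]
ft_force: [-1.4, -1.8, 6.5]
opening: 0.751
```

{"method": "drive_tool", "body": {
  "commands": [
    {"dx": 0, "dy": 0, "dz": 0, "yaw": 0},
    {"dx": 0, "dy": 0, "dz": 0, "yaw": 0},
    {"dx": 0, "dy": 0, "dz": 0, "yaw": 0},
    {"dx": 0, "dy": 0, "dz": 0, "yaw": 0},
    {"dx": 0, "dy": 0, "dz": 0, "yaw": 0}
  ],
  "grip": 1
}}

```text
t: 10.33
eef_pos: [539.7, -241.1, 8.4]
tcp_rot: [-3.142, 0.0, -0.084]
ft_force: [-0.3, 0.8, -0.8]
opening: 0.99
```

{"method": "drive_tool", "body": {
  "commands": [
    {"dx": 0, "dy": 0, "dz": 10, "yaw": 0},
    {"dx": 0, "dy": 0, "dz": 20, "yaw": 0},
    {"dx": 0, "dy": 0, "dz": 25, "yaw": 0},
    {"dx": 0, "dy": 0, "dz": 25, "yaw": 0},
    {"dx": 10, "dy": 20, "dz": 0, "yaw": 0}
  ]
}}

```text
t: 10.75
eef_pos: [551.1, -223.9, 93.7]
tcp_rot: [3.138, -0.006, -0.087]
ft_force: [0.3, 0.3, 0.4]
opening: 0.998
```

Run:
```python
from meas import *
for n in("scene","top"):
    im=snap(n,n+"5")
    for ce,a,wh in lids(n,im):
        z=50; p=onz(n,ce,z); print(n,np.round(ce,1),a,z,np.round(p[:2],1),"guide",np.round(tog(p),1))
s=env.state();print(s["t"],np.round(s["eef_pos"],1),tog(s["eef_pos"]))
```

```text
scene [256.2 245.5] 263 50 [ 630.7 -126.7] guide [-147.4  -80.1]
scene [310.1 353.7] 953 50 [716.2 140.5] guide [ 125.9 -143.7]
top [274.5 183.2] 384 50 [706.8 131.3] guide [ 115.9 -135.1]
top [369.2 209.8] 227 50 [ 630.  -125.9] guide [-146.7  -79.3]
10.85 [ 551.  -219.7   90.5] [-246.59024466   -8.12772447]
```

View pics/scene5.png

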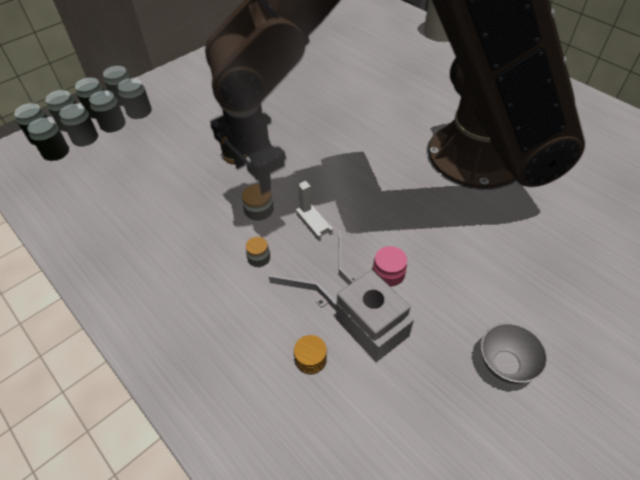

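Wide jar stands upright behind the mouth (scene 258,200), and the narrow jar hasn't moved. Next is the narrow jar.

{"method": "drive_tool", "body": {
  "commands": [
    {"dx": 20, "dy": 23.4, "dz": 0, "yaw": 0},
    {"dx": 20, "dy": 23.4, "dz": 0, "yaw": 0},
    {"dx": 20, "dy": 23.4, "dz": 0, "yaw": 0},
    {"dx": 19.5, "dy": 23.4, "dz": 0, "yaw": 0},
    {"dx": 0, "dy": 0, "dz": 0, "yaw": 0}
  ]
}}

```text
t: 11.27
eef_pos: [631.7, -124.0, 88.4]
tcp_rot: [-3.141, -0.001, -0.081]
ft_force: [0.9, -0.6, -0.6]
opening: 1.001
```

{"method": "drive_tool", "body": {
  "commands": [
    {"dx": 0, "dy": 0, "dz": -20, "yaw": 0},
    {"dx": 0, "dy": 0, "dz": -20, "yaw": 0},
    {"dx": 0, "dy": 0, "dz": -15, "yaw": 0},
    {"dx": 0, "dy": 0, "dz": -10, "yaw": 0},
    {"dx": 0, "dy": 0, "dz": 0, "yaw": 0}
  ]
}}

```text
t: 11.68
eef_pos: [628.0, -127.5, 21.5]
tcp_rot: [-3.141, 0.004, -0.084]
ft_force: [-0.2, -0.9, 0.6]
opening: 1.0
```

{"method": "drive_tool", "body": {
  "commands": [
    {"dx": 0, "dy": 0, "dz": -8, "yaw": 0},
    {"dx": 0, "dy": 0, "dz": -6, "yaw": 0},
    {"dx": 0, "dy": 0, "dz": -6, "yaw": 0},
    {"dx": 0, "dy": 0, "dz": 0, "yaw": 0}
  ]
}}

```text
t: 12.02
eef_pos: [629.0, -127.4, 2.7]
tcp_rot: [-3.141, 0.001, -0.084]
ft_force: [-0.9, 0.1, 0.4]
opening: 0.997
```

{"method": "drive_tool", "body": {
  "commands": [
    {"dx": 0, "dy": 0, "dz": 0, "yaw": 0},
    {"dx": 0, "dy": 0, "dz": 0, "yaw": 0},
    {"dx": 0, "dy": 0, "dz": 0, "yaw": 0},
    {"dx": 0, "dy": 0, "dz": 0, "yaw": 0},
    {"dx": 0, "dy": 0, "dz": 0, "yaw": 0}
  ],
  "grip": 0.48
}}

```text
t: 12.43
eef_pos: [629.5, -127.4, 3.8]
tcp_rot: [3.141, -0.0, -0.084]
ft_force: [-0.7, 0.2, 0.4]
opening: 0.705
```

{"method": "drive_tool", "body": {
  "commands": [
    {"dx": 0, "dy": 0, "dz": 0, "yaw": 0},
    {"dx": 0, "dy": 0, "dz": 0, "yaw": 0}
  ]
}}

```text
t: 12.6
eef_pos: [629.5, -127.4, 3.7]
tcp_rot: [3.141, -0.0, -0.084]
ft_force: [-0.5, 0.2, 1.8]
opening: 0.564
```

{"method": "drive_tool", "body": {
  "commands": [
    {"dx": 0, "dy": 0, "dz": 0, "yaw": 0},
    {"dx": 0, "dy": 0, "dz": 0, "yaw": 0},
    {"dx": -3, "dy": 1.2, "dz": 0, "yaw": 0},
    {"dx": -5, "dy": 2, "dz": 0, "yaw": 0},
    {"dx": -8, "dy": 3, "dz": 0, "yaw": 0}
  ]
}}

```text
t: 13.02
eef_pos: [613.6, -121.3, 3.7]
tcp_rot: [3.141, -0.001, -0.084]
ft_force: [-0.5, 0.7, -2.4]
opening: 0.54
```

{"method": "drive_tool", "body": {
  "commands": [
    {"dx": -10, "dy": 4, "dz": 0, "yaw": 0},
    {"dx": -10, "dy": 4, "dz": 0, "yaw": 0},
    {"dx": -10, "dy": 4, "dz": 0, "yaw": 0},
    {"dx": -10, "dy": 4, "dz": 0, "yaw": 0},
    {"dx": -10, "dy": 4, "dz": 0, "yaw": 0}
  ]
}}

```text
t: 13.43
eef_pos: [562.2, -100.8, 3.7]
tcp_rot: [3.141, 0.0, -0.084]
ft_force: [-0.6, 0.1, -1.7]
opening: 0.539
```

{"method": "drive_tool", "body": {
  "commands": [
    {"dx": -6, "dy": 2, "dz": 0, "yaw": 0},
    {"dx": -4, "dy": 1.5, "dz": 0, "yaw": 0},
    {"dx": 0, "dy": 0, "dz": 0, "yaw": 0}
  ]
}}

```text
t: 13.68
eef_pos: [552.0, -97.1, 3.7]
tcp_rot: [-3.141, 0.002, -0.084]
ft_force: [-5.3, 2.4, 7.7]
opening: 0.542
```

Run:
```python
from meas import *
for n in("scene",):
    im=snap(n,n+"6")
    for ce,a,wh in lids(n,im):
        z=50; p=onz(n,ce,z); print(n,np.round(ce,1),a,z,np.round(p[:2],1),"guide",np.round(tog(p),1))
s=env.state();print(s["t"],np.round(s["eef_pos"],1),tog(s["eef_pos"]))
v=cv2.imread("pics/scene6.png")[170:350,200:400]; cv2.imwrite("pics/s6z.png",cv2.convertScaleAbs(cv2.resize(v,None,fx=3.5,fy=3.3),alpha=1.5,beta=10))
```

```text
scene [250.  196.7] 199 50 [ 551.  -250.7] guide [-277.4  -10.6]
scene [310.  353.8] 952 50 [716.3 140.5] guide [ 125.8 -143.8]
13.7333 [552.1 -97.2   3.7] [-124.31229294    0.68982473]
```

View pics/s6z.png

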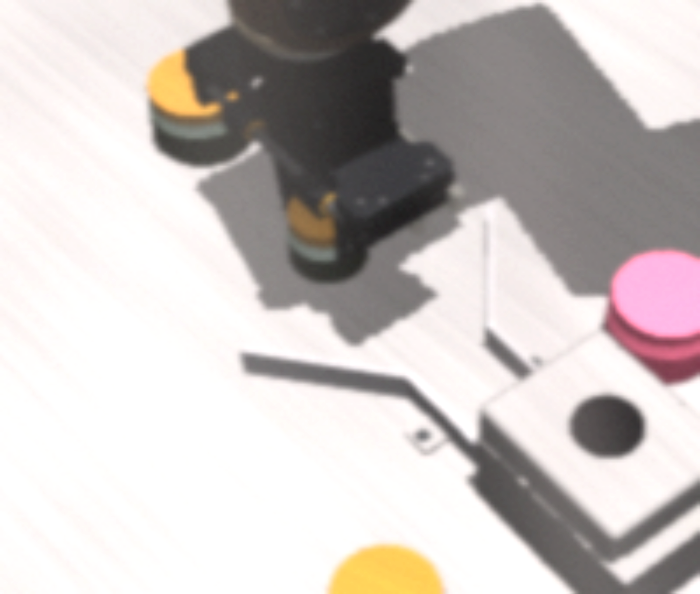

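Narrow jar is held upright and centred before the mouth. I'll slide it into the throat.

{"method": "drive_tool", "body": {
  "commands": [
    {"dx": 0.3, "dy": 4, "dz": 0, "yaw": 0},
    {"dx": 0.7, "dy": 8, "dz": 0, "yaw": 0},
    {"dx": 0.9, "dy": 10, "dz": 0, "yaw": 0},
    {"dx": 0.9, "dy": 10, "dz": 0, "yaw": 0},
    {"dx": 0.9, "dy": 10, "dz": 0, "yaw": 0}
  ]
}}

```text
t: 14.15
eef_pos: [557.4, -54.6, 3.6]
tcp_rot: [3.141, -0.0, -0.084]
ft_force: [-0.8, -3.7, 3.2]
opening: 0.541
```

{"method": "drive_tool", "body": {
  "commands": [
    {"dx": 0.9, "dy": 10, "dz": 0, "yaw": 0},
    {"dx": 0.9, "dy": 10, "dz": 0, "yaw": 0},
    {"dx": 0.9, "dy": 10, "dz": 0, "yaw": 0},
    {"dx": 0.9, "dy": 10, "dz": 0, "yaw": 0},
    {"dx": 0.9, "dy": 8, "dz": 0, "yaw": 0}
  ]
}}

```text
t: 14.57
eef_pos: [561.7, -6.5, 3.6]
tcp_rot: [3.141, 0.0, -0.084]
ft_force: [0.5, -2.9, 3.9]
opening: 0.542
```

{"method": "drive_tool", "body": {
  "commands": [
    {"dx": 0.5, "dy": 6, "dz": 0, "yaw": 0},
    {"dx": 0.4, "dy": 5, "dz": 0, "yaw": 0},
    {"dx": 0.2, "dy": 3, "dz": 0, "yaw": 0},
    {"dx": 0, "dy": 0, "dz": 0, "yaw": 0},
    {"dx": 0, "dy": 0, "dz": 0, "yaw": 0}
  ]
}}

```text
t: 14.98
eef_pos: [562.8, 6.8, 3.6]
tcp_rot: [-3.141, -0.0, -0.085]
ft_force: [0.1, 3.8, 5.0]
opening: 0.538
```

{"method": "drive_tool", "body": {
  "commands": [
    {"dx": 0, "dy": 0, "dz": 0, "yaw": 0},
    {"dx": 0, "dy": 0, "dz": 0, "yaw": 0},
    {"dx": 0, "dy": 0, "dz": 0, "yaw": 0},
    {"dx": 0, "dy": 0, "dz": 0, "yaw": 0},
    {"dx": 0, "dy": 0, "dz": 0, "yaw": 0}
  ],
  "grip": 0.8
}}

```text
t: 15.4
eef_pos: [562.5, 6.1, 3.4]
tcp_rot: [3.141, 0.0, -0.085]
ft_force: [0.1, 0.6, -0.5]
opening: 0.785
```

{"method": "drive_tool", "body": {
  "commands": [
    {"dx": 0, "dy": 0, "dz": 10, "yaw": 0},
    {"dx": 0, "dy": 0, "dz": 20, "yaw": 0},
    {"dx": 0, "dy": 0, "dz": 25, "yaw": 0},
    {"dx": 0, "dy": 0, "dz": 25, "yaw": 0},
    {"dx": 0, "dy": 0, "dz": 25, "yaw": 0}
  ]
}}

```text
t: 15.82
eef_pos: [562.5, 6.3, 110.3]
tcp_rot: [3.141, 0.0, -0.084]
ft_force: [-0.5, -0.7, 0.4]
opening: 0.801
```

{"method": "drive_tool", "body": {
  "commands": [
    {"dx": -8, "dy": -13, "dz": 0, "yaw": 7},
    {"dx": -8, "dy": -13, "dz": 0, "yaw": 7},
    {"dx": -8, "dy": -13, "dz": 0, "yaw": 7},
    {"dx": -8, "dy": -13, "dz": 0, "yaw": 7},
    {"dx": -8, "dy": -13, "dz": 0, "yaw": 7}
  ]
}}

```text
t: 16.23
eef_pos: [522.3, -59.3, 109.4]
tcp_rot: [3.141, -0.0, 0.533]
ft_force: [0.3, 0.4, 0.0]
opening: 0.799
```

{"method": "drive_tool", "body": {
  "commands": [
    {"dx": -8, "dy": -13, "dz": 0, "yaw": 7},
    {"dx": -8, "dy": -13, "dz": 0, "yaw": 7},
    {"dx": -8, "dy": -13, "dz": 0, "yaw": 7},
    {"dx": -8, "dy": -13, "dz": 0, "yaw": 7},
    {"dx": -8, "dy": -13, "dz": 0, "yaw": 7}
  ]
}}

```text
t: 16.65
eef_pos: [482.3, -124.3, 109.3]
tcp_rot: [3.141, -0.0, 1.143]
ft_force: [-0.7, 0.3, 0.3]
opening: 0.797
```

{"method": "drive_tool", "body": {
  "commands": [
    {"dx": -8, "dy": -13, "dz": 0, "yaw": 7},
    {"dx": -8, "dy": -13, "dz": 0, "yaw": 7},
    {"dx": 0, "dy": 0, "dz": 0, "yaw": 1.3},
    {"dx": 0, "dy": 0, "dz": 0, "yaw": 0}
  ]
}}

```text
t: 16.98
eef_pos: [466.6, -150.1, 109.1]
tcp_rot: [3.141, 0.0, 1.402]
ft_force: [-0.8, 0.4, -0.0]
opening: 0.802
```

Run:
```python
from meas import *
for n in("scene",):
    im=snap(n,n+"7")
    for ce,a,wh in lids(n,im):
        z=50; p=onz(n,ce,z); print(n,np.round(ce,1),a,z,np.round(p[:2],1),"guide",np.round(tog(p),1))
s=env.state();print(s["t"],np.round(s["eef_pos"],1),tog(s["eef_pos"]))
v=cv2.imread("pics/scene7.png")[130:330,220:420]; cv2.imwrite("pics/s7z.png",cv2.convertScaleAbs(cv2.resize(v,None,fx=3,fy=3),alpha=1.5,beta=10))
```

```text
scene [254.9 194.2] 384 50 [ 537.6 -249. ] guide [-276.8    2.8]
scene [320.9 265.2] 330 50 [565.1   7.7] guide [-18.8  -3.8]
scene [310.1 353.7] 951 50 [716.2 140.5] guide [ 125.8 -143.7]
17.0333 [ 466.9 -149.7  109.1] [-183.53743488   81.37864484]
```

View pics/s7z.png

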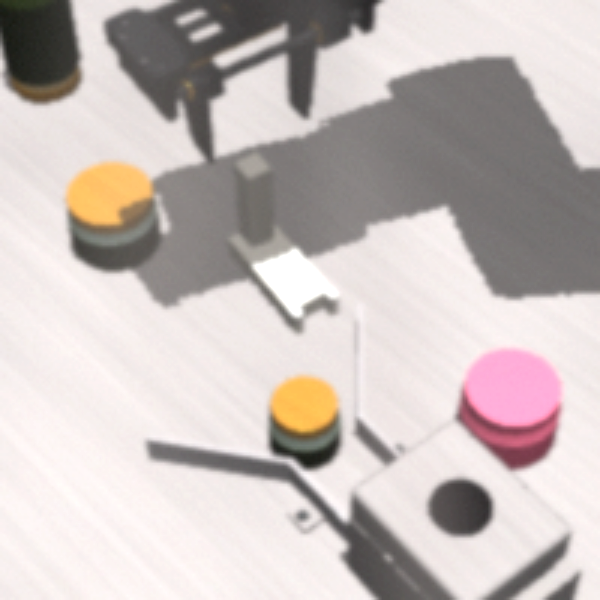

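{"method": "drive_tool", "body": {
  "commands": [
    {"dx": -0.5, "dy": -3, "dz": -20, "yaw": 0},
    {"dx": 0, "dy": 0, "dz": -20, "yaw": 0},
    {"dx": 0, "dy": 0, "dz": -20, "yaw": 0},
    {"dx": 0, "dy": 0, "dz": -14, "yaw": 0},
    {"dx": 0, "dy": 0, "dz": 0, "yaw": 0}
  ]
}}

```text
t: 17.45
eef_pos: [465.5, -151.5, 32.6]
tcp_rot: [-3.138, -0.001, 1.402]
ft_force: [-0.1, -0.1, -0.9]
opening: 0.805
```

{"method": "drive_tool", "body": {
  "commands": [
    {"dx": 0, "dy": 0, "dz": 0, "yaw": 0},
    {"dx": 0, "dy": 0, "dz": 0, "yaw": 0},
    {"dx": 0, "dy": 0, "dz": 0, "yaw": 0},
    {"dx": 0, "dy": 0, "dz": 0, "yaw": 0},
    {"dx": 0, "dy": 0, "dz": 0, "yaw": 0}
  ],
  "grip": 0.1
}}

```text
t: 17.87
eef_pos: [466.5, -152.8, 35.2]
tcp_rot: [3.14, 0.0, 1.404]
ft_force: [0.6, -0.0, -0.9]
opening: 0.507
```

{"method": "drive_tool", "body": {
  "commands": [
    {"dx": 0, "dy": 0, "dz": 0, "yaw": 0},
    {"dx": 0, "dy": 0, "dz": 0, "yaw": 0},
    {"dx": 0, "dy": 0, "dz": 0, "yaw": 0},
    {"dx": 0, "dy": 0, "dz": 0, "yaw": 0},
    {"dx": 0, "dy": 0, "dz": 0, "yaw": 0}
  ]
}}

```text
t: 18.28
eef_pos: [466.1, -152.7, 34.5]
tcp_rot: [-3.141, -0.0, 1.404]
ft_force: [0.3, 0.9, 0.6]
opening: 0.229
```

{"method": "drive_tool", "body": {
  "commands": [
    {"dx": 0, "dy": 0, "dz": 2, "yaw": 0},
    {"dx": 0, "dy": 0, "dz": 2, "yaw": 0},
    {"dx": 6, "dy": 0, "dz": 0, "yaw": 1},
    {"dx": 10, "dy": -1, "dz": 0, "yaw": 2},
    {"dx": 12, "dy": -1, "dz": 0, "yaw": 1.9}
  ]
}}

```text
t: 18.7
eef_pos: [494.6, -154.8, 38.7]
tcp_rot: [-3.142, -0.0, 1.492]
ft_force: [-0.4, -0.1, -1.9]
opening: 0.231
```

{"method": "drive_tool", "body": {
  "commands": [
    {"dx": 12, "dy": -1, "dz": 0, "yaw": 0},
    {"dx": 12, "dy": -1, "dz": 0, "yaw": 0},
    {"dx": 12, "dy": -1, "dz": 0, "yaw": 0},
    {"dx": 10, "dy": -1, "dz": 0, "yaw": 0},
    {"dx": 6, "dy": -1, "dz": 0, "yaw": 0}
  ]
}}

```text
t: 19.12
eef_pos: [547.5, -159.8, 38.5]
tcp_rot: [3.141, 0.0, 1.491]
ft_force: [-0.6, 1.3, -2.6]
opening: 0.227
```

{"method": "drive_tool", "body": {
  "commands": [
    {"dx": 2, "dy": 0, "dz": 0, "yaw": 0},
    {"dx": 0, "dy": 0, "dz": 0, "yaw": 0},
    {"dx": 0, "dy": 0, "dz": 0, "yaw": 0}
  ]
}}

```text
t: 19.37
eef_pos: [547.7, -159.5, 38.4]
tcp_rot: [-3.141, -0.0, 1.49]
ft_force: [-0.1, -0.1, -1.9]
opening: 0.23
```

```bash
cat > look.py <<'E'
import sys
from meas import *
f=sys.argv[1]
im=snap("scene",f)
for ce,a,wh in lids("scene",im):
    p=onz("scene",ce,50); print(np.round(ce,1),a,np.round(p[:2],1),"guide",np.round(tog(p),1))
for q in("pusher_nose","pusher_grip"):
    for r in env.place_of(q,"scene")[:1]:
        p=onz("scene",r["pixel"],10 if "nose" in q else 78); print(q,np.round(r["pixel"],1),round(r["conf"],2),np.round(tog(p),1))
s=env.state();print(s["t"],np.round(s["eef_pos"],1),np.round(tog(s["eef_pos"]),1),np.round(s["tcp_rot"],3),np.round(s["ft_force"],1))
v=cv2.imread(f"pics/{f}.png")[150:350,230:430]; v=cv2.convertScaleAbs(cv2.resize(v,None,fx=3,fy=3,interpolation=cv2.INTER_CUBIC),alpha=1.5,beta=10)
for x in range(-120,80,20):
    p=proj("scene",[*tow([x,0]),0])[0]; cv2.circle(v,tuple(int(q) for q in ((p-[230,150]+.5)*3)),2,(0,0,255),-1)
cv2.imwrite(f"pics/{f}z.png",v)
E
python3 look.py s8
```

```text
[321.  265.3] 335 [565.2   7.9] guide [-18.5  -3.9]
[310.  353.7] 956 [716.4 140.4] guide [ 125.7 -143.9]
pusher_nose [299.9 248.5] 0.7 [-107.4    5.5]
pusher_grip [273.  206.2] 0.67 [-196.1    1.2]
19.5167 [ 547.8 -159.7   38.6] [-1.87e+02 -1.00e-01] [-3.141 -0.     1.49 ] [ 0.5  0.2 -2.4]
```

View pics/s8z.png

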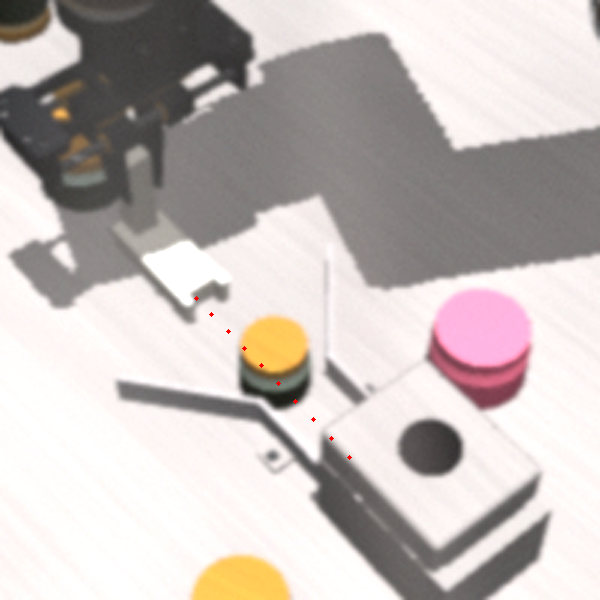

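Run:
```python
from meas import *
v=cv2.imread("pics/s8.png")[195:275,255:335]; v=cv2.resize(v,None,fx=7,fy=7,interpolation=cv2.INTER_CUBIC)
def d(P,c):
  for p in proj("scene",P): cv2.circle(v,tuple(int(q) for q in ((p-[255,195]+.5)*7)),3,c,-1)
for z,c in((24,(0,0,255)),(4,(0,255,0))):
  d([[*tow([-187+a,b]),z] for a,b in((88,-16),(88,16),(84,-20),(84,20),(-12,-20),(-12,20))],c)
d([[*tow([-187+a,b]),104] for a,b in((-11,-11),(11,11),(11,-11),(-11,11))],(255,0,0))
cv2.imwrite("pics/s8p.png",v)
```

```text
(no output)
```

View pics/s8p.png

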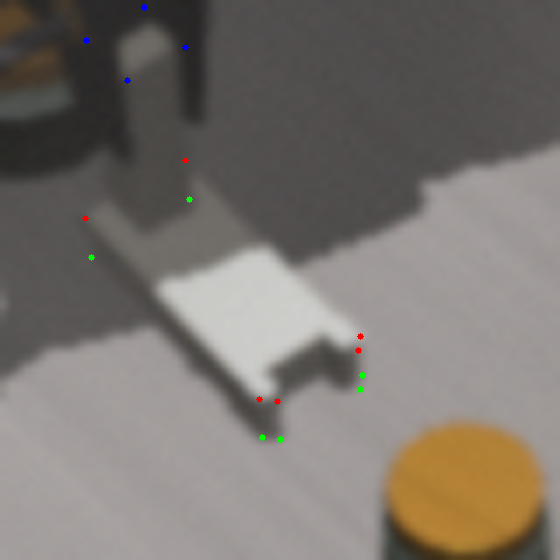

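Pusher is square to the lane and matches its predicted outline. I'll advance it.

{"method": "drive_tool", "body": {
  "commands": [
    {"dx": 0.4, "dy": 5, "dz": 0, "yaw": 0},
    {"dx": 0.8, "dy": 10, "dz": 0, "yaw": 0},
    {"dx": 0.8, "dy": 10, "dz": 0, "yaw": 0},
    {"dx": 0.8, "dy": 10, "dz": 0, "yaw": 0},
    {"dx": 0.8, "dy": 10, "dz": 0, "yaw": 0}
  ]
}}

```text
t: 19.93
eef_pos: [551.8, -113.3, 38.6]
tcp_rot: [-3.142, -0.0, 1.49]
ft_force: [0.5, 0.3, -2.2]
opening: 0.231
```

{"method": "drive_tool", "body": {
  "commands": [
    {"dx": 0.4, "dy": 5, "dz": 0, "yaw": 0},
    {"dx": 0.3, "dy": 4, "dz": 0, "yaw": 0},
    {"dx": 0.3, "dy": 4, "dz": 0, "yaw": 0},
    {"dx": 0.3, "dy": 4, "dz": 0, "yaw": 0},
    {"dx": 0.3, "dy": 4, "dz": 0, "yaw": 0}
  ]
}}

```text
t: 20.35
eef_pos: [553.5, -93.6, 38.6]
tcp_rot: [3.141, 0.0, 1.49]
ft_force: [-0.9, -1.9, -2.0]
opening: 0.232
```

{"method": "drive_tool", "body": {
  "commands": [
    {"dx": 0.3, "dy": 4, "dz": 0, "yaw": 0},
    {"dx": 0.3, "dy": 4, "dz": 0, "yaw": 0},
    {"dx": 0.3, "dy": 4, "dz": 0, "yaw": 0},
    {"dx": 0.3, "dy": 4, "dz": 0, "yaw": 0},
    {"dx": 0.3, "dy": 4, "dz": 0, "yaw": 0}
  ]
}}

```text
t: 20.77
eef_pos: [554.9, -73.4, 38.6]
tcp_rot: [3.141, 0.0, 1.49]
ft_force: [0.2, -0.9, -2.4]
opening: 0.228
```

```bash
python3 look.py s9
```

```text
[255.7 194.3] 410 [ 536.5 -247.3] guide [-275.2    4.1]
[329.5 273.3] 339 [566.3  34.9] guide [ 8.5 -2.8]
[310.  353.8] 955 [716.4 140.5] guide [ 125.8 -143.9]
pusher_nose [322.9 274.9] 0.64 [-18.7   1. ]
pusher_grip [296.6 230.8] 0.82 [-106.1   -0.4]
20.9167 [554.9 -73.3  38.5] [-100.3   -0.2] [-3.141 -0.     1.49 ] [ 0.4  0.2 -1.3]
```

View pics/s9z.png

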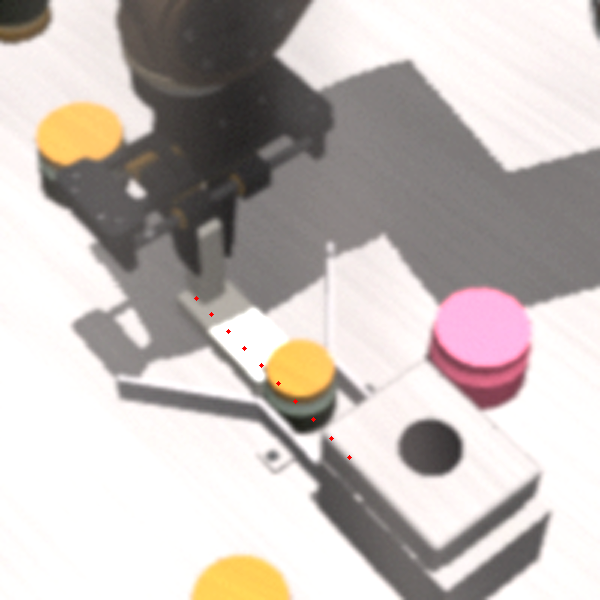

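{"method": "drive_tool", "body": {
  "commands": [
    {"dx": 0.4, "dy": 5, "dz": 0, "yaw": 0},
    {"dx": 0.4, "dy": 5, "dz": 0, "yaw": 0},
    {"dx": 0.4, "dy": 5, "dz": 0, "yaw": 0},
    {"dx": 0.4, "dy": 5, "dz": 0, "yaw": 0},
    {"dx": 0.4, "dy": 5, "dz": 0, "yaw": 0}
  ]
}}

```text
t: 21.33
eef_pos: [556.9, -48.1, 38.5]
tcp_rot: [3.142, -0.0, 1.49]
ft_force: [-0.9, -0.8, -3.2]
opening: 0.229
```

{"method": "drive_tool", "body": {
  "commands": [
    {"dx": 0.4, "dy": 5, "dz": 0, "yaw": 0},
    {"dx": 0.4, "dy": 5, "dz": 0, "yaw": 0},
    {"dx": 0.4, "dy": 5, "dz": 0, "yaw": 0},
    {"dx": 0.4, "dy": 5, "dz": 0, "yaw": 0},
    {"dx": 0.4, "dy": 5, "dz": 0, "yaw": 0}
  ]
}}

```text
t: 21.75
eef_pos: [558.9, -23.2, 38.5]
tcp_rot: [3.142, 0.0, 1.49]
ft_force: [0.2, -1.0, -1.4]
opening: 0.229
```

{"method": "drive_tool", "body": {
  "commands": [
    {"dx": 0.4, "dy": 5, "dz": 0, "yaw": 0},
    {"dx": 0.4, "dy": 5, "dz": 0, "yaw": 0},
    {"dx": 0.4, "dy": 5, "dz": 0, "yaw": 0},
    {"dx": 0.4, "dy": 5, "dz": 0, "yaw": 0},
    {"dx": 0.4, "dy": 5, "dz": 0, "yaw": 0}
  ]
}}

```text
t: 22.17
eef_pos: [560.9, 1.8, 38.5]
tcp_rot: [3.142, 0.0, 1.49]
ft_force: [-0.9, -0.4, -2.8]
opening: 0.228
```

{"method": "drive_tool", "body": {
  "commands": [
    {"dx": 0.4, "dy": 5, "dz": 0, "yaw": 0},
    {"dx": 0.4, "dy": 5, "dz": 0, "yaw": 0},
    {"dx": 0.4, "dy": 5, "dz": 0, "yaw": 0},
    {"dx": 0.3, "dy": 4, "dz": 0, "yaw": 0},
    {"dx": 0.2, "dy": 2, "dz": 0, "yaw": 0}
  ]
}}

```text
t: 22.58
eef_pos: [562.6, 22.9, 38.6]
tcp_rot: [3.142, -0.0, 1.49]
ft_force: [0.5, -1.4, -2.6]
opening: 0.227
```

```bash
python3 look.py s10
```

```text
[255.6 194.7] 413 [ 537.5 -246.7] guide [-274.5    3.1]
[310.  353.8] 953 [716.3 140.5] guide [ 125.9 -143.8]
pusher_grip [324.3 259.8] 0.62 [-9.  -2.3]
22.7333 [562.6  22.5  38.6] [-4.2 -0.2] [ 3.141 -0.     1.49 ] [ 0.  -0.7 -1.7]
```

View pics/s10z.png

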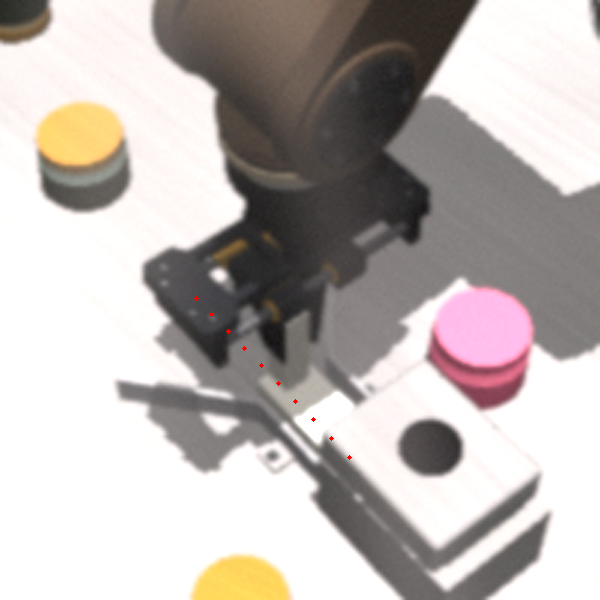

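{"method": "drive_tool", "body": {
  "commands": [
    {"dx": 0.2, "dy": 3, "dz": 0, "yaw": 0},
    {"dx": 0.2, "dy": 3, "dz": 0, "yaw": 0},
    {"dx": 0.2, "dy": 3, "dz": 0, "yaw": 0},
    {"dx": 0.2, "dy": 3, "dz": 0, "yaw": 0},
    {"dx": 0.2, "dy": 3, "dz": 0, "yaw": 0}
  ]
}}

```text
t: 23.15
eef_pos: [563.6, 37.6, 38.6]
tcp_rot: [3.141, 0.0, 1.49]
ft_force: [0.4, -1.6, -2.3]
opening: 0.23
```

{"method": "drive_tool", "body": {
  "commands": [
    {"dx": 0.2, "dy": 2, "dz": 0, "yaw": 0},
    {"dx": 0.1, "dy": 1.5, "dz": 0, "yaw": 0},
    {"dx": 0.1, "dy": 1.5, "dz": 0, "yaw": 0},
    {"dx": 0.1, "dy": 1, "dz": 0, "yaw": 0},
    {"dx": 0.1, "dy": 1, "dz": 0, "yaw": 0}
  ]
}}

```text
t: 23.57
eef_pos: [564.2, 44.3, 38.6]
tcp_rot: [3.141, 0.0, 1.49]
ft_force: [-0.2, -1.4, -1.7]
opening: 0.235
```

{"method": "drive_tool", "body": {
  "commands": [
    {"dx": 0.1, "dy": 1, "dz": 0, "yaw": 0},
    {"dx": 0.1, "dy": 1, "dz": 0, "yaw": 0},
    {"dx": 0.1, "dy": 1, "dz": 0, "yaw": 0}
  ]
}}

```text
t: 23.82
eef_pos: [564.5, 47.3, 38.6]
tcp_rot: [3.141, 0.0, 1.49]
ft_force: [0.9, -1.4, -1.9]
opening: 0.229
```

{"method": "drive_tool", "body": {
  "commands": [
    {"dx": 0.1, "dy": 1, "dz": 0, "yaw": 0},
    {"dx": 0.1, "dy": 1, "dz": 0, "yaw": 0},
    {"dx": 0.1, "dy": 1, "dz": 0, "yaw": 0}
  ]
}}

```text
t: 24.07
eef_pos: [564.8, 50.4, 38.6]
tcp_rot: [3.142, 0.0, 1.49]
ft_force: [0.2, -1.9, -1.9]
opening: 0.229
```

{"method": "drive_tool", "body": {
  "commands": [
    {"dx": 0.1, "dy": 1, "dz": 0, "yaw": 0},
    {"dx": 0.1, "dy": 1, "dz": 0, "yaw": 0}
  ]
}}

```text
t: 24.23
eef_pos: [565.0, 52.4, 38.6]
tcp_rot: [3.141, 0.0, 1.49]
ft_force: [-0.0, -0.4, -1.5]
opening: 0.226
```

{"method": "drive_tool", "body": {
  "commands": [
    {"dx": 0.1, "dy": 1, "dz": 0, "yaw": 0},
    {"dx": 0.1, "dy": 1, "dz": 0, "yaw": 0}
  ]
}}

```text
t: 24.4
eef_pos: [565.2, 54.4, 38.6]
tcp_rot: [3.141, -0.0, 1.49]
ft_force: [-0.1, -0.6, -1.8]
opening: 0.234
```

{"method": "drive_tool", "body": {
  "commands": [
    {"dx": 0.1, "dy": 1, "dz": 0, "yaw": 0},
    {"dx": 0.1, "dy": 1, "dz": 0, "yaw": 0}
  ]
}}

```text
t: 24.57
eef_pos: [565.4, 56.4, 38.6]
tcp_rot: [3.141, 0.0, 1.49]
ft_force: [-0.3, -1.2, -1.8]
opening: 0.233
```

{"method": "drive_tool", "body": {
  "commands": [
    {"dx": 0.1, "dy": 1, "dz": 0, "yaw": 0},
    {"dx": 0, "dy": 1, "dz": 0, "yaw": 0}
  ]
}}

```text
t: 24.73
eef_pos: [565.6, 58.4, 38.6]
tcp_rot: [3.141, -0.0, 1.49]
ft_force: [-0.5, -0.8, -2.8]
opening: 0.23
```

{"method": "drive_tool", "body": {
  "commands": [
    {"dx": 0.1, "dy": 1, "dz": 0, "yaw": 0},
    {"dx": 0.1, "dy": 1, "dz": 0, "yaw": 0}
  ]
}}

```text
t: 24.9
eef_pos: [565.7, 60.4, 38.5]
tcp_rot: [3.142, 0.0, 1.49]
ft_force: [0.1, -1.2, -2.5]
opening: 0.231
```

{"method": "drive_tool", "body": {
  "commands": [
    {"dx": 0.1, "dy": 1, "dz": 0, "yaw": 0}
  ]
}}

```text
t: 24.98
eef_pos: [565.8, 61.3, 38.6]
tcp_rot: [3.142, 0.0, 1.49]
ft_force: [-0.5, -7.4, 0.9]
opening: 0.232
```

{"method": "drive_tool", "body": {
  "commands": [
    {"dx": 0.1, "dy": 1, "dz": 0, "yaw": 0}
  ]
}}

```text
t: 25.07
eef_pos: [565.9, 61.6, 38.8]
tcp_rot: [3.141, 0.001, 1.491]
ft_force: [-2.1, -13.4, 3.8]
opening: 0.23
```

Contact: the force rose from 1 to 13 N at handle x ≈ 35, so the stop is at about 170 mm, within its stated range. I'll back off gently, set the pusher down and release it.

{"method": "drive_tool", "body": {
  "commands": [
    {"dx": -0.1, "dy": -1, "dz": 0, "yaw": 0},
    {"dx": -0.1, "dy": -1, "dz": 0, "yaw": 0},
    {"dx": -0.2, "dy": -2, "dz": 0, "yaw": 0},
    {"dx": -0.3, "dy": -4, "dz": 0, "yaw": 0},
    {"dx": -0.3, "dy": -4, "dz": 0, "yaw": 0}
  ]
}}

```text
t: 25.48
eef_pos: [564.8, 50.1, 38.5]
tcp_rot: [3.142, -0.0, 1.49]
ft_force: [0.9, 0.2, -1.8]
opening: 0.231
```

{"method": "drive_tool", "body": {
  "commands": [
    {"dx": -0.8, "dy": -10, "dz": 0, "yaw": 0},
    {"dx": -0.8, "dy": -10, "dz": 0, "yaw": 0},
    {"dx": -0.4, "dy": -5, "dz": 0, "yaw": 0},
    {"dx": 0, "dy": 0, "dz": 0, "yaw": 0},
    {"dx": 0, "dy": 0, "dz": -1.5, "yaw": 0}
  ]
}}

```text
t: 25.9
eef_pos: [563.1, 24.7, 37.3]
tcp_rot: [3.141, -0.0, 1.489]
ft_force: [0.6, 0.9, -1.7]
opening: 0.232
```

{"method": "drive_tool", "body": {
  "commands": [
    {"dx": 0, "dy": 0, "dz": -1, "yaw": 0},
    {"dx": 0, "dy": 0, "dz": -1, "yaw": 0},
    {"dx": 0, "dy": 0, "dz": 0, "yaw": 0}
  ]
}}

```text
t: 26.15
eef_pos: [562.8, 25.6, 34.8]
tcp_rot: [-3.141, -0.0, 1.49]
ft_force: [0.3, -0.9, -1.7]
opening: 0.227
```

{"method": "drive_tool", "body": {
  "commands": [
    {"dx": 0, "dy": 0, "dz": -0.5, "yaw": 0},
    {"dx": 0, "dy": 0, "dz": 0, "yaw": 0}
  ]
}}

```text
t: 26.32
eef_pos: [562.9, 25.5, 34.6]
tcp_rot: [3.142, -0.0, 1.49]
ft_force: [0.4, -0.5, -2.7]
opening: 0.232
```

{"method": "drive_tool", "body": {
  "commands": [
    {"dx": 0, "dy": 0, "dz": -0.3, "yaw": 0},
    {"dx": 0, "dy": 0, "dz": 0, "yaw": 0}
  ]
}}

```text
t: 26.48
eef_pos: [562.9, 25.5, 34.5]
tcp_rot: [3.141, -0.0, 1.49]
ft_force: [-2.4, 1.0, 2.5]
opening: 0.23
```

Touching the table. I'll release, then verify by sight.

{"method": "drive_tool", "body": {
  "commands": [
    {"dx": 0, "dy": 0, "dz": 0, "yaw": 0},
    {"dx": 0, "dy": 0, "dz": 0, "yaw": 0},
    {"dx": 0, "dy": 0, "dz": 0, "yaw": 0},
    {"dx": 0, "dy": 0, "dz": 0, "yaw": 0},
    {"dx": 0, "dy": 0, "dz": 0, "yaw": 0}
  ],
  "grip": 0.7
}}

```text
t: 26.9
eef_pos: [563.0, 25.2, 34.2]
tcp_rot: [3.141, 0.0, 1.49]
ft_force: [1.0, -0.7, 0.1]
opening: 0.525
```

{"method": "drive_tool", "body": {
  "commands": [
    {"dx": 0, "dy": 0, "dz": 0, "yaw": 0},
    {"dx": 0, "dy": 0, "dz": 15, "yaw": 0},
    {"dx": 0, "dy": 0, "dz": 25, "yaw": 0},
    {"dx": 0, "dy": 0, "dz": 25, "yaw": 0},
    {"dx": 0, "dy": 0, "dz": 25, "yaw": 0}
  ]
}}

```text
t: 27.32
eef_pos: [562.7, 25.3, 125.2]
tcp_rot: [-3.141, 0.0, 1.49]
ft_force: [-0.3, 0.2, -0.4]
opening: 0.701
```

{"method": "drive_tool", "body": {
  "commands": [
    {"dx": -20, "dy": -25, "dz": 15, "yaw": 0},
    {"dx": -20, "dy": -25, "dz": 0, "yaw": 0},
    {"dx": -20, "dy": -25, "dz": 0, "yaw": 0},
    {"dx": -20, "dy": -25, "dz": 0, "yaw": 0},
    {"dx": -20, "dy": -25, "dz": 0, "yaw": 0}
  ]
}}

```text
t: 27.73
eef_pos: [461.8, -100.5, 139.4]
tcp_rot: [3.141, 0.0, 1.49]
ft_force: [1.6, -1.0, 0.1]
opening: 0.698
```

```bash
python3 look.py s11
python3 - <<'E'
from meas import *
im=snap("top","t11")
for ce,a,wh in lids("top",im): p=onz("top",ce,52); print(np.round(ce,1),a,np.round(tog(p),1))
v=cv2.imread("pics/t11.png")[170:310,225:425]; cv2.imwrite("pics/t11z.png",cv2.convertScaleAbs(cv2.resize(v,None,fx=4,fy=4,interpolation=cv2.INTER_CUBIC),alpha=1.3,beta=10))
for q in ("narrowjar_center","widejar_center","bowl_rim","talljar_center"):
  for r in env.place_of(q,"scene")[:2]: print(q,np.round(r["pixel"],1),round(r["conf"],2))
E
```

```text
[255.6 194.7] 414 [ 537.4 -246.6] guide [-274.4    3.3]
[310.1 353.7] 951 [716.2 140.5] guide [ 125.8 -143.7]
pusher_grip [330.6 262.3] 0.7 [3.9 3.7]
27.8833 [ 462.1 -101.   139.5] [-135.4   90.1] [3.141 0.    1.487] [ 0.   0.2 -0.3]
[274.5 183.2] 383 [ 115.7 -134.8]
[412.6 242.3] 465 [-268.6    1.3]
widejar_center [388.4 267.1] 0.86
widejar_center [255.6 201.9] 0.69
bowl_rim [513.4 352.7] 0.81
talljar_center [228.8 142.5] 0.72
```

View pics/s11z.png

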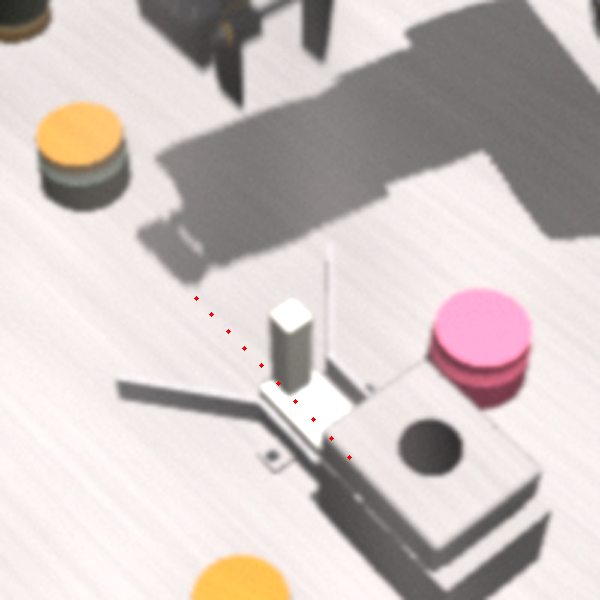

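View pics/t11z.png

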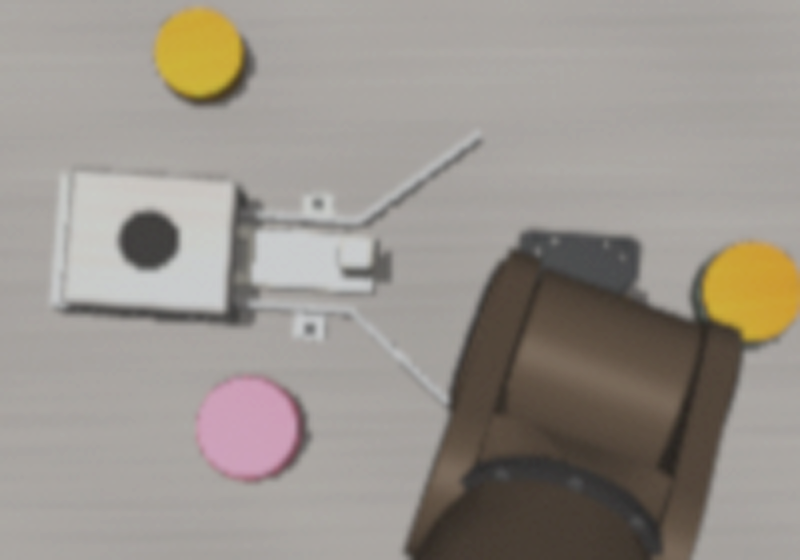

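```bash
python3 -c "
from cell import env
print(env.job_done(), env.state()['t'])"
```

```text
the job is handed in; nothing more can be done
the job is handed in; nothing more can be done
```

The job is handed in at about 28 s. As far as I can check, every step is done; the narrow jar's final position comes from force and arm position, because the hood hides it.

- **Wide jar:** I gripped it and slid it straight back. It stands upright on the middle line, about 269 mm before the throat.
- **Narrow jar:** I slid it into the throat, then pushed it along the lane with the pusher at 12 mm/s over the last stretch. The wrist force rose from about 1 N to 13 N within 1 mm. That puts the stop about 170 mm past the throat, inside the stated 160 to 185 mm. I then backed off slowly.
- **Pusher:** it stands upright and released in the lane, about 35 mm back from the jar, and the arm is clear of everything.
- **Bystanders:** the last pictures show the lids, bowl, tall jar and pink look-alike where they started.

**Disagreement:** the pictures showed the finger ends about 28 mm higher than the reported TCP. My first attempt to grip the wide jar therefore closed above its lid without touching it. I allowed for this offset afterwards, and the jaws then stopped at the right widths for both jars and the pusher.

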